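Pack the draw series and print its label

ROBOT

A 6-joint arm with a two-finger parallel gripper is mounted at the origin on the work surface. World frame = base frame: x ahead of the robot, y to its left, z up, the work surface at z = 0. Lengths are in m, angles in rad, forces in N, time in s.
With the tool pointing down it reaches from about 0.375 to 0.975 m from the base axis. Payload 3.8 kg.
Tool frame: the origin (TCP) lies midway between the tips of the shut fingers; the grasp point (between the pads) lies 19 mm behind it; z points along the fingers, y is the direction in which the jaws open and shut (so a half turn about z gives the same grasp; the last joint's range is limited). The gripper opens to 85 mm and grips with 20 to 120 N. Pads are 22 mm wide; open, the fingers measure 114 mm over their backs; the gripper's body (76 mm by 85 mm) begins 54 mm behind the grasp point. The pads swing forward as they close: fully open they stand 13 mm farther back than shut.
Start: joints at [-1.373, 0.264, 1.604, -0, 1.274, -0.037], TCP at [0.157, -0.656, 0.231] pointing down, gripper open.
Joint ranges: [-2.63, 2.63], [-0.94, 2.18], [0.31, 2.57], [-1.31, 4.45], [0, 2.66], [-2.55, 2.55]. Speed limits (rad/s): [2.57, 2.57, 3.14, 3.14, 3.14, 3.14].

INTERFACE

Orientations are given as a rotation vector (axis times angle).
In Python, from workcell import bot gives the robot as it stands.
- The arm moves only by the tool drive_tool, never from a script. Its argument "steps" is a list of rows, each a list of 2 entries, a list of its own where there are three numbers: the shift along the tool's x, y, z in mm, then the turn about the tool's z in degrees. In form: [[[dx, dy, dz], twist], ...]. A call has 1 to 8 rows; each row shifts and turns the commanded pose from where the row before left it, along the tool's axes as they then stand; what a row does not reach is not made up. A row lasts 1/12 s, in which the tool goes at most 41.7 mm and 7.16 degrees, less where a joint would pass 70% of its speed; a pose out of reach is approached as far as the arm can. A call is refused whole if a number of a shift passes 41.7 or a number of a turn 7.16, either way. A call with a gripper value outside its range is refused whole. "jaw" is the opening, from 0 (shut) to 1 (fully open), set as the call begins (left out, the last holds). The fingers move at their own pace and stop on an object; "force" is the grip in N (left out, the last holds). Time passes only in rows, so rows that do not move let the fingers close. It gives the time, the measured TCP pose, the force and the opening at its end, in the units of the state.
- bot.read_state(): the state, without advancing time (a new reading comes with each control period).
- bot.read_camera(name): name is "side" or "top"; returns the picture (420x560x3 uint8, red, green, blue); there is no depth.
- bot.camera_info(name): a dict with "fx", "fy", "cx", "cy" (pixels), "D" ([k1, k2, p1, p2, k3] as OpenCV has them; the pictures are not rectified), "position" and "attitude" of the camera in the world. Camera axes: x right, y down, z forward; pixel columns grow to the right and rows downward; lengths in m; the calibration is good to about 2 mm. A picture is of the moment at which its call begins. camera_info takes no time and is no camera call.
- bot.finish_job(): hands the job in, once; it reports no verdict.
The state is a dict: "time": time; "q": joint angles; "joint_vel": joint speeds; "joint_torque": joint torques, N m; "tool_pos": TCP position; "tcp_rot": TCP orientation; "wrist_force": force on the tool from outside, world axes, zero at the start; "torque": the same for the moment, N m; "width": opening from 0.0 (shut) to 1.0 (fully open).
Only numpy, scipy, OpenCV 4.12 (cv2) and the standard library are available. Lean on these libraries where they do the work, as an engineer would, in place of code of your own. Each camera call takes 0.05 s, during which the arm holds its last target.

TASK

A series of deep-drawn aluminium cups is going back to the customer: stand the widest cup upright in the blue document tray and nest all the other cups on the desk inside it in size order, each standing upright in the next wider one. On the label printer, roll the thumbwheel up until it shows how many cups are in the set, the widest one counted, then press the green key all the way down to print the label. Leave the mug, the pen pot and the calculator where they are.

Things in the scene. Friction and masses are not known exactly. Their poses are not given: they have to be found in the camera images.
- cup_a: The widest and shallowest cup: open, round, bare aluminium, straight walls, 130 mm outside, 40 mm high, wall and floor 4 mm. Rim rolled into a bead 8 mm thick and 8 mm high, 138 mm across (122 mm inside); pinch it there. About 220 g. Origin: centre of its underside, z up through its mouth. Always there.
- cup_b: The second widest cup: open, round, bare aluminium, straight walls, 110 mm outside, 54 mm high, wall and floor 4 mm. Rim rolled into a bead 8 mm thick and 8 mm high, 118 mm across (102 mm inside); pinch it there. About 200 g. Origin: centre of its underside, z up through its mouth. Upright on the desk at the start, or not in the set this time (no pose).
- cup_c: The middle cup: open, round, bare aluminium, straight walls, 90 mm outside, 68 mm high, wall and floor 4 mm. Rim rolled into a bead 8 mm thick and 8 mm high, 98 mm across (82 mm inside); pinch it there. About 180 g. Origin: centre of its underside, z up through its mouth. Upright on the desk at the start, or not in the set this time (no pose).
- cup_d: The second narrowest cup: open, round, bare aluminium, straight walls, 70 mm outside, 82 mm high, wall and floor 4 mm. Rim rolled into a bead 8 mm thick and 8 mm high, 78 mm across (62 mm inside); pinch it there. About 160 g. Origin: centre of its underside, z up through its mouth. Upright on the desk at the start, or not in the set this time (no pose).
- cup_e: The narrowest and deepest cup: open, round, bare aluminium, straight walls, 50 mm outside, 96 mm high, wall and floor 4 mm. Rim rolled into a bead 8 mm thick and 8 mm high, 58 mm across (42 mm inside); pinch it there. About 130 g. Origin: centre of its underside, z up through its mouth. Upright on the desk at the start, or not in the set this time (no pose).
- tray: Blue open document tray, fixed to the desk, 180 mm (its x) by 200 mm (its y), walls 4 mm thick and 22 mm high, floor 4 mm thick. Origin: centre of its underside, z up.
- printer: White desktop label printer, fixed, 180 mm deep, 200 wide, 100 high, a round grey roll housing on its rear half up to 126 mm. Origin: at desk level, 70 mm behind its front face, mid width; its front faces its own -x (the robot), z up. The thumbwheel stands out of the front upper edge on the +y half, the green key is on top on the -y half.
- qty_wheel (a joint): Turn (rad) of the thumbwheel, axis level along the printer's y. 0 shows digit 0; each 0.628 more the next digit, stops a little before 0 and past 9. Digit shown: the one at the very top of the white ring, by the red marks. Pressing the front ridge down raises it. A sprung ball holds it at whole digits (about 2 N at the ridge); turned over half a step (18 deg) it snaps on to the next digit.
- wheel_axis (a point): On the wheel's axis, mid ridge width, 76 mm above the desk; axes as the printer's. Ten orange ridges, 24 mm wide along y, 4.5 thick, reach from 29 to 44 mm from the axis. The front face is 24 mm in front (-x), the top 24 mm above. The white digit ring (61 mm across) is beside the ridges towards -y.
- ridge_tip (a point): Rest place of the front ridge's outer tip at every whole digit, mid width: 38 mm in front (-x) of and 22 mm above the axis. That ridge rises outward at 30 deg; the next is 36 deg above it. Press straight down about 14 mm (22 deg) for one click, catching only the outer 4 to 5 mm of the ridge, or the next ridge runs into the finger.
- print_key (a joint): Travel (m) of the green print key: 0 up, 0.006 fully down, over 0.0045 counts as pressed; a spring brings it back; fully down takes about 5 N.
- print_key_top (a point): Centre of the top face of the green key (28 mm across, in a black collar, 22 mm above the printer's top); press straight down.
- mug: White mug, 80 mm across, 95 mm high, not part of the job. Origin: centre of its underside.
- pen_pot: Dark pen pot with pens, 80 mm across, 150 mm high with the pens, not part of the job. Origin: centre of its underside.
- calculator: Black pocket calculator lying flat, 150 by 82 by 14 mm, not part of the job. Origin: centre of its underside, x along its length.
Not all that is in view belongs to the job. Leave any orange look-alike of the cup_c alone.

How it is judged:
By the outcome, as a careful person would: the job done as asked, in the order asked, and still so for the second after the job is handed in, with the robot touching nothing.
Of cup_b, cup_c, cup_d, cup_e only 3 to 4 are there at a start; the rules pass over those that are not, and their reading is None.
At some moment in a run one of cup_a, cup_b, cup_c may be knocked a few centimetres aside while the robot is not near it.
It also fails if it takes over 210 s, if anything falls off the work surface, if the arm or the gripper's body presses on something with over 40 N, if the wrist force passes 120 N, or if a joint passes its speed limit or range.

## Working session

There is one attempt and no reset: what is moved stays moved. The work goes in short steps, Python scripts to look and compute and a tool call to move; the robot and the scene stay as the last step left them, time stands still between calls to the robot, and variables do not carry over. Pictures are saved under pics/ and viewed, and the job is handed in when it is done.

Besides the shell and the picture viewer there is one more tool, called after ">>>" by a JSON object that holds its "method" and its "body", one argument or row to a line. drive_tool: Moves the arm, as the interface text tells. Its arguments: {"type":"object","properties":{"steps":{"type":"array","items":{"type":"array"}},"jaw":{"type":"number"},"force":{"type":"number"}},"required":["steps"]}

```bash
mkdir -p pics; ls; python3 - <<'E'
from workcell import bot
import cv2
for n in("side","top"):
    i=bot.camera_info(n);print(n,i)
    cv2.imwrite(f"pics/{n}0.png",bot.read_camera(n)[:,:,::-1])
print(bot.read_state())
E
```

```text
pics
side {'fx': 396.96578457519763, 'fy': 396.96578457519763, 'cx': 274.65717501126903, 'cy': 204.66032348269493, 'D': array([-0.05193868,  0.        ,  0.        ,  0.        ,  0.        ]), 'position': array([0.30642343, 0.57342729, 0.84971948]), 'attitude': array([-0.56514188,  2.7263315 , -1.05728028])}
top {'fx': 493.9116184751938, 'fy': 493.9116184751938, 'cx': 290.0809380943842, 'cy': 203.4720382293421, 'D': array([-0.16444179,  0.        ,  0.        ,  0.        ,  0.        ]), 'position': array([ 0.29413229, -0.00585926,  1.5287208 ]), 'attitude': array([-2.09350744,  2.1284166 , -0.22532891])}
{'time': 0.1, 'q': array([-1.37288331e+00,  2.64702973e-01,  1.60526556e+00,  5.50840836e-06,
        1.27373691e+00, -3.69059425e-02]), 'joint_vel': array([-0.00108713, -0.00138745, -0.00252454,  0.00115861,  0.00074523,
        0.00084698]), 'joint_torque': array([ 3.89918114e-04, -5.16706932e+01, -3.68591344e+01, -6.14919213e-05,
        6.28668669e-03, -9.03015859e-06]), 'tool_pos': array([ 0.15691114, -0.65580284,  0.23005441]), 'tcp_rot': array([-3.11787253e+00, -3.67756633e-01,  2.58466389e-04]), 'wrist_force': array([-0.01936153,  0.65507763,  0.16933053]), 'torque': array([-0.00944068,  0.03344427, -0.00182932]), 'width': 0.9968534958103895}
```

View pics/side0.png

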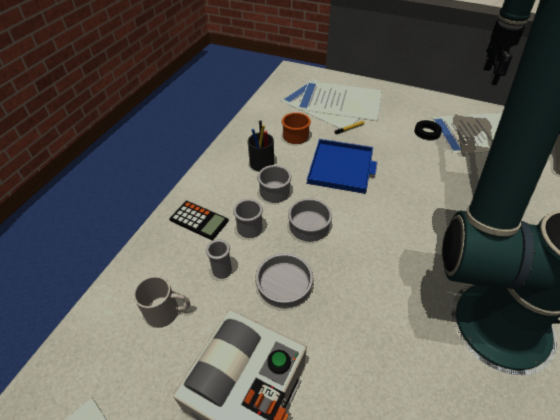

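View pics/top0.png

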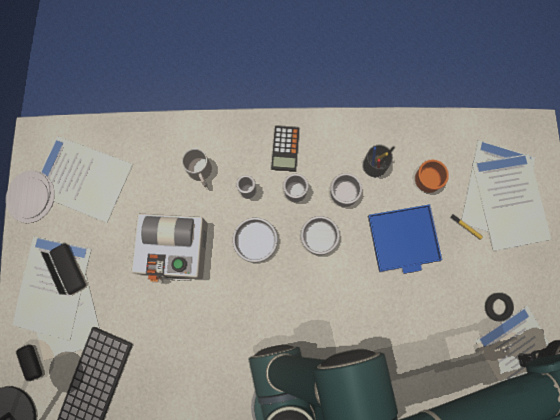

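Five aluminium candidates in the top view: (256,240), (320,236), (346,190), (295,187) and (247,186). The orange pot at (432,176) is the look-alike. I'll enlarge these and measure their sizes.

```bash
cat > h.py <<'E'
import numpy as np,cv2
from scipy.spatial.transform import Rotation as R
from workcell import bot
I={n:bot.camera_info(n) for n in("side","top")}
def K(n):
    i=I[n];return np.array([[i['fx'],0,i['cx']],[0,i['fy'],i['cy']],[0,0,1.]])
def ray(n,px):
    px=np.array(px,float).reshape(-1,1,2)
    u=cv2.undistortPoints(px,K(n),I[n]['D']).reshape(-1,2)
    d=np.c_[u,np.ones(len(u))]@R.from_rotvec(I[n]['attitude']).as_matrix().T
    return I[n]['position'],d
def onz(n,px,z):
    o,d=ray(n,px);t=(z-o[2])/d[:,2];return o+d*t[:,None]
def proj(n,P):
    Rm=R.from_rotvec(I[n]['attitude']).as_matrix().T
    r=cv2.Rodrigues(Rm)[0];t=-Rm@I[n]['position']
    return cv2.projectPoints(np.array(P,float).reshape(-1,1,3),r,t,K(n),I[n]['D'])[0].reshape(-1,2)
def tri(p_side,p_top):
    o1,d1=ray("side",p_side);o2,d2=ray("top",p_top);d1=d1[0]/np.linalg.norm(d1[0]);d2=d2[0]/np.linalg.norm(d2[0])
    A=np.c_[d1,-d2];s=np.linalg.lstsq(A,o2-o1,rcond=None)[0]
    a=o1+s[0]*d1;b=o2+s[1]*d2;return (a+b)/2,np.linalg.norm(a-b)
def snap(n,name):
    im=bot.read_camera(n)[:,:,::-1].copy();cv2.imwrite(f"pics/{name}.png",im);return im
def crop(im,x0,y0,x1,y1,s,name):
    c=cv2.resize(im[y0:y1,x0:x1],None,fx=s,fy=s,interpolation=cv2.INTER_CUBIC);cv2.imwrite(f"pics/{name}.png",c)
E
python3 - <<'E'
from h import *
t=cv2.imread("pics/top0.png");s=cv2.imread("pics/side0.png")
print(onz("top",[[256,240],[320,236],[346,190],[295,187],[247,186],[179,264],[404,238]],0.05).round(3))
hsv=cv2.cvtColor(t,cv2.COLOR_BGR2HSV)
crop(t,220,160,390,270,4,"c_top")
crop(hsv[:,:,1],220,160,390,270,4,"c_sat")
crop(t,120,200,220,300,6,"c_print")
crop(s,170,300,320,420,5,"c_prs")
E
```

```text
[[ 0.5    0.094  0.05 ]
 [ 0.509 -0.1    0.05 ]
 [ 0.65  -0.185  0.05 ]
 [ 0.662 -0.027  0.05 ]
 [ 0.668  0.121  0.05 ]
 [ 0.429  0.327  0.05 ]
 [ 0.497 -0.356  0.05 ]]
```

View pics/c_top.png

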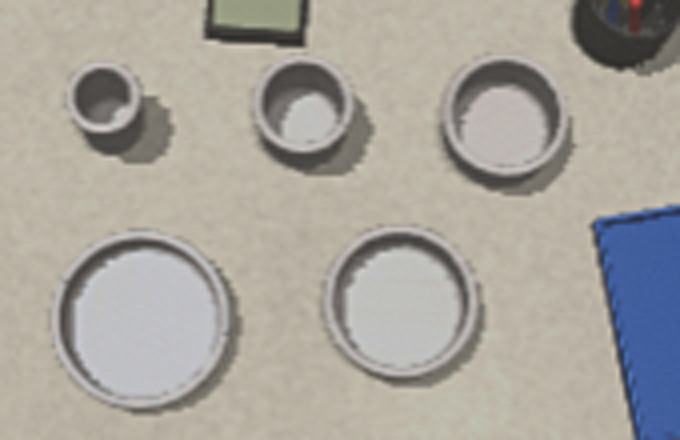

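View pics/c_sat.png

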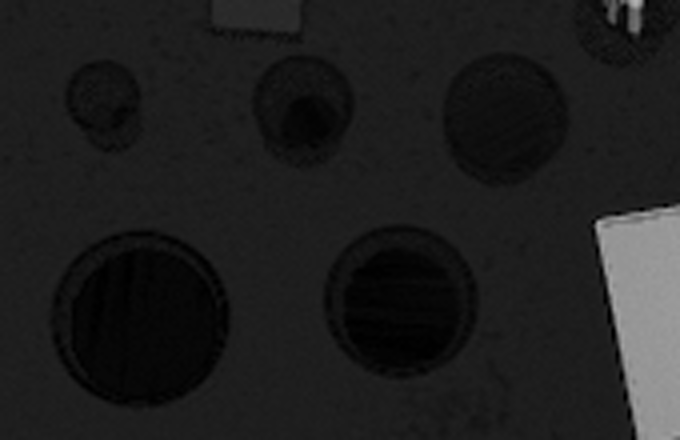

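View pics/c_print.png

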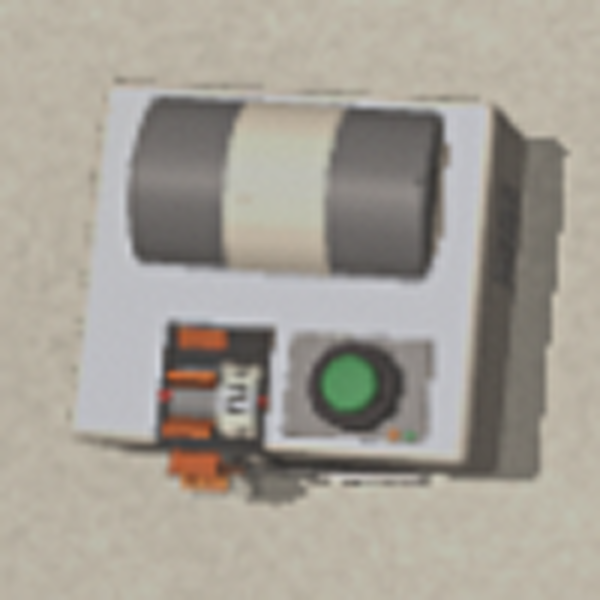

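View pics/c_prs.png

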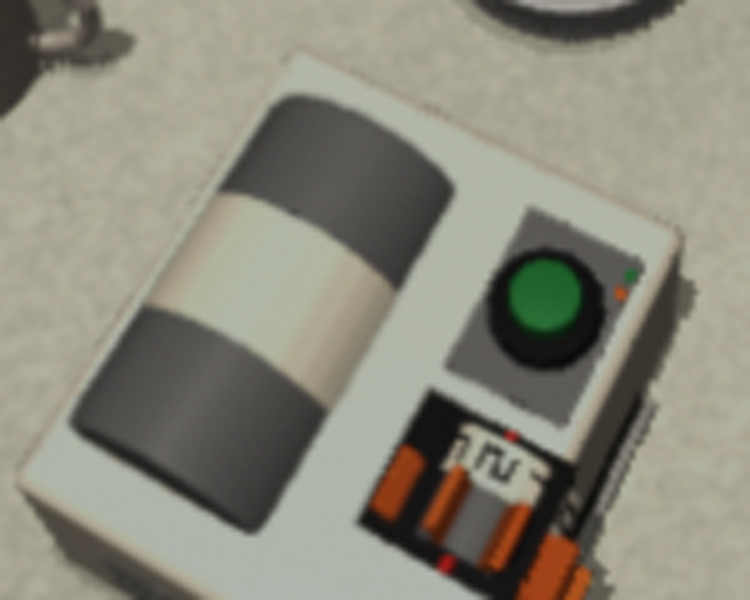

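```bash
cat >> h.py <<'E'
CUPS={'a':(.069,.040),'b':(.059,.054),'c':(.049,.068),'d':(.039,.082),'e':(.029,.096)}
def fitcup(im,cup,xy,base=0.,dbg=None,win=.05):
    # top view: Hough circle of the outer rim near predicted place (predicted radius)
    r,h=CUPS[cup];z=base+h-.003
    c=proj("top",[[xy[0],xy[1],z]])[0]
    pr=np.linalg.norm(proj("top",[[xy[0]+r,xy[1],z],[xy[0]-r,xy[1],z]])@[1,0]*0+np.ptp(proj("top",[[xy[0],xy[1]+r,z],[xy[0],xy[1]-r,z]])[:,0])/2)/np.sqrt(2)
    S=5;m=int(pr+win*320)
    x0,y0=int(c[0])-m,int(c[1])-m
    g=cv2.cvtColor(im,cv2.COLOR_BGR2GRAY)[y0:y0+2*m,x0:x0+2*m]
    g=cv2.resize(g,None,fx=S,fy=S,interpolation=cv2.INTER_CUBIC)
    k=cv2.HoughCircles(cv2.GaussianBlur(g,(0,0),3),cv2.HOUGH_GRADIENT_ALT,1,10,param1=100,param2=.5,minRadius=int(pr*S*.86),maxRadius=int(pr*S*1.07))
    out=[]
    if k is not None:
        for x,y,rr in k[0][:3]:
            p=((x+.5)/S-.5+x0,(y+.5)/S-.5+y0)
            out.append((np.round(onz("top",[p],z)[0][:2],4),np.round(rr/S/pr,3),np.round(p,1)))
    return out
E
python3 - <<'E'
from h import *
t=cv2.imread("pics/top0.png")
for c,xy in dict(a=(.5,.094),b=(.509,-.1),c=(.65,-.185),d=(.662,-.027),e=(.668,.121)).items():
    print(c,fitcup(t,c,xy))
hsv=cv2.cvtColor(t,cv2.COLOR_BGR2HSV)
m=cv2.inRange(hsv,(105,150,60),(125,255,255));m[:, :330]=0;m[:180]=0;m[290:]=0;m[:,450:]=0
cs=max(cv2.findContours(m,0,2)[0],key=cv2.contourArea)
print(cv2.approxPolyDP(cs,4,True).reshape(-1,2).tolist())
crop(t,355,190,455,285,6,"c_tray")
crop(t,145,240,170,285,14,"c_dig")
s=cv2.imread("pics/side0.png");crop(s,235,370,300,420,10,"c_digs")
E
```

```text
a [(array([0.5014, 0.098 ]), np.float64(0.946), array([254.8, 240. ], dtype=float32)), (array([0.4981, 0.0822]), np.float64(0.989), array([260., 241.], dtype=float32))]
b [(array([ 0.5127, -0.0989]), np.float64(0.873), array([319.6, 234.6], dtype=float32)), (array([ 0.5127, -0.0989]), np.float64(0.975), array([319.6, 234.6], dtype=float32))]
c []
d [(array([0.7161, 0.0129]), np.float64(0.934), array([281.6, 167.8], dtype=float32))]
e [(array([0.6389, 0.098 ]), np.float64(0.946), array([253.4, 191.8], dtype=float32))]
[[426, 207], [379, 216], [375, 234], [372, 228], [383, 256], [378, 257], [385, 263], [387, 254], [392, 263], [383, 269], [402, 266], [404, 272], [412, 271], [422, 262], [440, 259]]
```

View pics/c_digs.png

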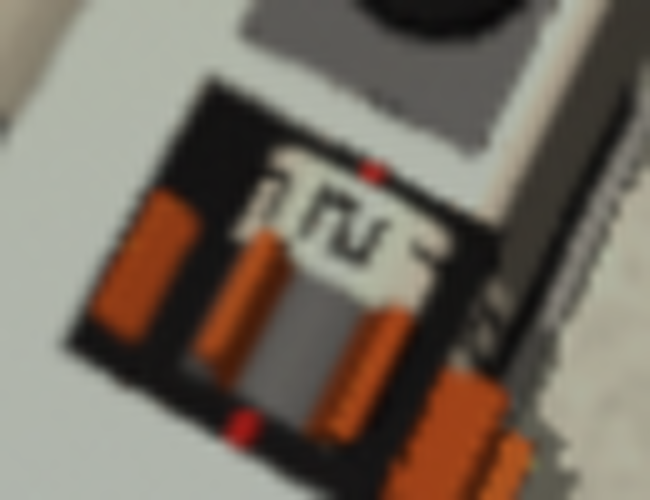

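View pics/c_tray.png

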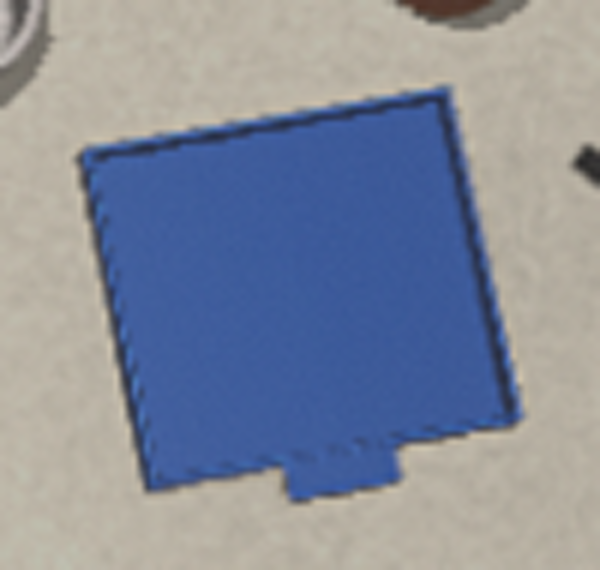

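```bash
cat >> h.py <<'E'
from scipy.optimize import least_squares
def fit2(im,cup,xy,base=0.,win=.03,thr=None,dbg=None,half=True):
    r,h=CUPS[cup];z=base+h-.002
    c=proj("top",[[xy[0],xy[1],z]])[0];pr=r/(1.5287-z)*494
    S=4;m=int(pr+win*330);x0,y0=int(c[0])-m,int(c[1])-m
    sub=cv2.resize(im[y0:y0+2*m,x0:x0+2*m],None,fx=S,fy=S,interpolation=cv2.INTER_CUBIC)
    lab=cv2.cvtColor(cv2.GaussianBlur(sub,(0,0),2),cv2.COLOR_BGR2LAB).astype(float)
    b=lab[...,2]-128
    if thr is None:
        thr,_=cv2.threshold(np.clip(b*10,0,255).astype(np.uint8),0,255,cv2.THRESH_OTSU);thr/=10
    mk=(b<thr).astype(np.uint8)*255
    mk=cv2.morphologyEx(mk,cv2.MORPH_OPEN,np.ones((9,9)))
    cs=cv2.findContours(mk,0,1)[0]
    k=max(cs,key=cv2.contourArea);k=cv2.convexHull(k)
    f=np.zeros_like(mk);cv2.drawContours(f,[k],-1,255,-1);k=max(cv2.findContours(f,0,1)[0],key=cv2.contourArea)
    if dbg:
        cv2.drawContours(sub,[k],-1,(0,0,255),1)
    p=(k.reshape(-1,2)+.5)/S-.5+[x0,y0]
    w=onz("top",p,z)[:,:2]
    sel=np.ones(len(w),bool)
    q=np.array(xy,float)
    for _ in range(4):
        if half: # points on the far side from camera, and flanks
            dcam=(q-I['top']['position'][:2]);dcam/=np.linalg.norm(dcam)
            sel=(w-q)@dcam>-.2*r
        q=least_squares(lambda v:np.hypot(*(w[sel]-v).T)-r,q,loss='soft_l1',f_scale=.001).x
    res=np.hypot(*(w[sel]-q).T)-r
    if dbg:
        cc=((proj("top",[[q[0]+r*np.cos(a),q[1]+r*np.sin(a),z] for a in np.arange(0,6.3,.1)])-[x0,y0]+.5)*S).astype(int)
        cv2.polylines(sub,[cc],True,(0,255,0),1);cv2.imwrite(f"pics/{dbg}.png",sub)
    return q.round(4),np.round(np.std(res)*1e3,2),round(thr,1)
E
python3 - <<'E'
from h import *
t=cv2.imread("pics/top0.png")
ims=[]
for c,xy in dict(a=(.5,.094),b=(.509,-.1),c=(.65,-.185),d=(.662,-.027),e=(.668,.121)).items():
    print(c,fit2(t,c,xy,dbg="f_"+c)); ims.append(cv2.resize(cv2.imread(f"pics/f_{c}.png"),(260,260)))
cv2.imwrite("pics/fits.png",np.vstack([np.hstack(ims[:3]),np.hstack(ims[3:]+[ims[0]*0])]))
# tray corners from crop (pix/6+offset)
p=np.array([[80,150],[448,88],[520,422],[148,492]])/6+[355,190]-.4
w=onz("top",p,.022);print(w.round(4),w.mean(0).round(4),np.linalg.norm(np.diff(w,axis=0),axis=1).round(3))
s=cv2.imread("pics/side0.png")
# rectify digit from side: patch on plane z=.107 around
E
```

```text
a (array([0.5022, 0.0975]), np.float64(0.63), 4.0)
b (array([ 0.51  , -0.0987]), np.float64(0.69), 4.0)
c (array([ 0.6504, -0.1826]), np.float64(0.71), 5.0)
d (array([ 0.658 , -0.0282]), np.float64(0.67), 5.0)
e (array([0.6625, 0.1221]), np.float64(0.63), 5.0)
[[ 0.5771 -0.2534  0.022 ]
 [ 0.6067 -0.4512  0.022 ]
 [ 0.4298 -0.477   0.022 ]
 [ 0.3992 -0.2803  0.022 ]] [ 0.5032 -0.3655  0.022 ] [0.2   0.179 0.199]
```

View pics/fits.png

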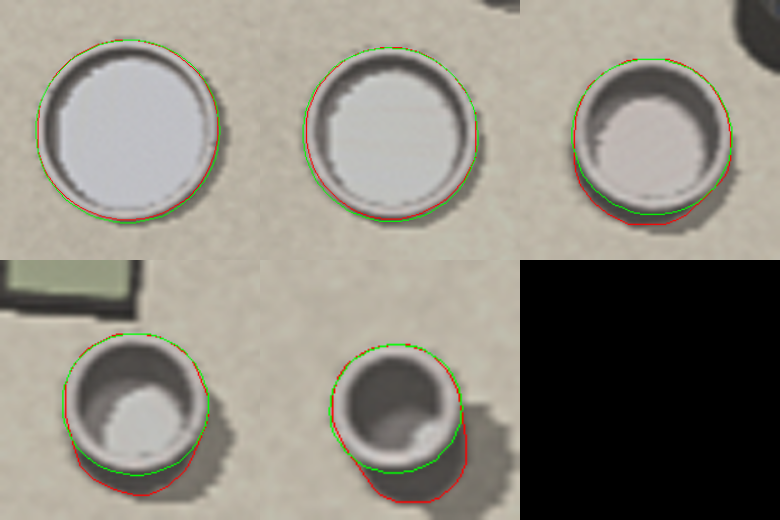

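Every rim fits its nominal radius (residual about 0.7 mm), so cups a to e are all present and the count is 5. I'll turn the tool so its y axis points along world +x and its x axis along world +y.

>>> {"method": "drive_tool", "body": {
  "steps": [
    [[0,0,0],-7],
    [[0,0,0],-7],
    [[0,0,0],-7],
    [[0,0,0],-7],
    [[0,0,0],-7],
    [[0,0,0],-7],
    [[0,0,0],-7],
    [[0,0,0],-7]
  ],
  "jaw": 0.4,
  "force": 60
}}

```text
time: 0.77
tool_pos: [0.157, -0.656, 0.2305]
tcp_rot: [-2.576, -1.797, -0.001]
wrist_force: [0.3, 0.0, -0.6]
width: 0.398
```

>>> {"method": "drive_tool", "body": {
  "steps": [
    [[0,0,0],-7],
    [[0,0,0],-7],
    [[0,0,0],-6.55],
    [[0,0,0],0]
  ]
}}

```text
time: 1.1
tool_pos: [0.1569, -0.6561, 0.2305]
tcp_rot: [-2.218, -2.224, -0.001]
wrist_force: [-1.6, -0.0, 0.1]
width: 0.397
```

>>> {"method": "drive_tool", "body": {
  "steps": [
    [[31,35,0],0],
    [[31,35,0],0],
    [[31,35,0],0],
    [[31,35,0],0],
    [[31,35,0],0],
    [[31,35,0],0],
    [[31,35,0],0],
    [[31,35,0],0]
  ]
}}

```text
time: 1.77
tool_pos: [0.4076, -0.4337, 0.2311]
tcp_rot: [-2.226, -2.217, -0.0]
wrist_force: [0.9, -0.5, -0.3]
width: 0.398
```

>>> {"method": "drive_tool", "body": {
  "steps": [
    [[41,0,0],0],
    [[41,0,0],0],
    [[41,0,0],0],
    [[41,0,0],0],
    [[41,0,0],0],
    [[41,0,0],0],
    [[41,0,0],0],
    [[41,0,0],0]
  ]
}}

```text
time: 2.43
tool_pos: [0.4059, -0.1056, 0.2312]
tcp_rot: [2.226, 2.216, 0.0]
wrist_force: [0.7, 0.6, -0.3]
width: 0.402
```

>>> {"method": "drive_tool", "body": {
  "steps": [
    [[41,0,0],0],
    [[41,0,0],0],
    [[41,0,0],0],
    [[41,0,0],0],
    [[13.5,0,20],0],
    [[0,0,30],0],
    [[0,0,30],0],
    [[0,0,30],0]
  ]
}}

```text
time: 3.1
tool_pos: [0.4065, 0.0709, 0.1205]
tcp_rot: [2.223, 2.219, 0.002]
wrist_force: [0.5, 0.1, 0.6]
width: 0.404
```

```bash
python3 - <<'E'
from h import *
t=snap("top","t1")
print(bot.read_state()['tool_pos'].round(4))
print(fit2(t,'b',(.51,-.0987)),fit2(t,'c',(.65,-.183)))
crop(t,200,150,400,290,4,"t1c"); snap("side","s1")
E
```

```text
[0.4015 0.07   0.1142]
(array([ 0.511 , -0.0995]), np.float64(0.39), 5.0) (array([ 0.6502, -0.1826]), np.float64(0.58), 5.0)
```

View pics/t1c.png

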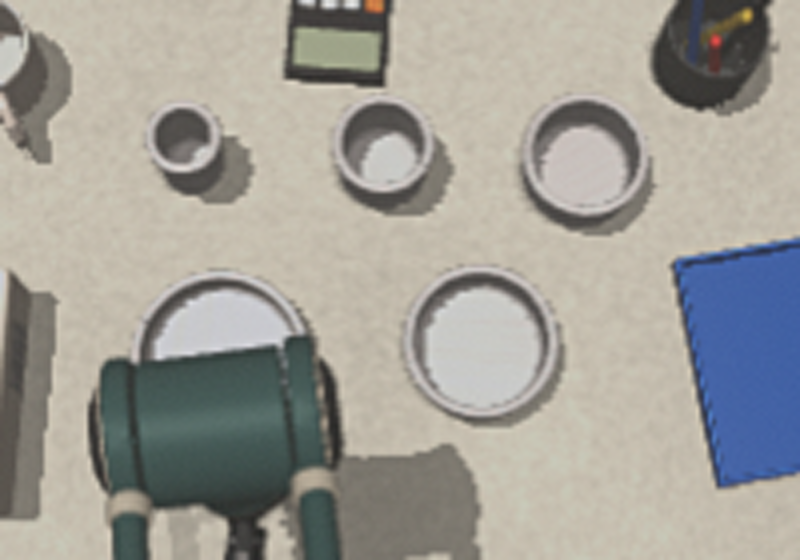

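View pics/s1.png

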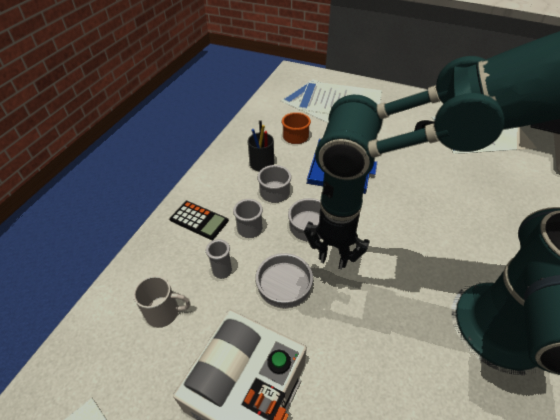

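Cup a is still at side pixel (285,280), so it hasn't moved. The gripper is just short of its near rim.

>>> {"method": "drive_tool", "body": {
  "steps": [
    [[14,18,0],0],
    [[13.5,17.5,0],0],
    [[0,0,25],0],
    [[0,0,25],0],
    [[0,0,0],0],
    [[0,0,0],0]
  ]
}}

```text
time: 3.7
tool_pos: [0.4414, 0.0973, 0.0715]
tcp_rot: [-2.222, -2.219, 0.003]
wrist_force: [-0.3, -0.1, -0.6]
width: 0.4
```

>>> {"method": "drive_tool", "body": {
  "steps": [
    [[0,-4,10],0],
    [[0,0,15],0],
    [[0,0,0],0],
    [[0,0,0],0],
    [[0,0,0],0]
  ]
}}

```text
time: 4.12
tool_pos: [0.4388, 0.0976, 0.0475]
tcp_rot: [2.221, 2.22, 0.002]
wrist_force: [-0.4, -0.2, -0.3]
width: 0.401
```

>>> {"method": "drive_tool", "body": {
  "steps": [
    [[0,-1.5,10],0],
    [[0,0,11],0],
    [[0,0,0],0],
    [[0,0,0],0],
    [[0,0,0],0]
  ]
}}

```text
time: 4.53
tool_pos: [0.4368, 0.0976, 0.0256]
tcp_rot: [2.221, 2.221, 0.0]
wrist_force: [-0.1, -0.6, 0.3]
width: 0.401
```

>>> {"method": "drive_tool", "body": {
  "steps": [
    [[0,0,0],0],
    [[0,0,0],0],
    [[0,0,0],0],
    [[0,0,0],0],
    [[0,0,0],0],
    [[0,0,0],0],
    [[0,0,0],0]
  ],
  "jaw": 0,
  "force": 70
}}

```text
time: 5.12
tool_pos: [0.4376, 0.0976, 0.026]
tcp_rot: [2.22, 2.221, 0.002]
wrist_force: [1.3, -1.5, 4.9]
width: 0.072
```

>>> {"method": "drive_tool", "body": {
  "steps": [
    [[0,0,-5],0],
    [[0,0,-10],0],
    [[0,0,-20],0],
    [[0,0,-25],0],
    [[0,0,-30],0],
    [[0,0,-30],0],
    [[0,0,0],0],
    [[0,0,0],0]
  ]
}}

```text
time: 5.78
tool_pos: [0.4374, 0.0978, 0.1472]
tcp_rot: [2.22, 2.22, 0.005]
wrist_force: [0.3, 0.2, -3.4]
width: 0.067
```

```bash
python3 - <<'E'
from h import *
s=snap("side","s2");crop(s,230,160,430,310,4,"s2c")
print(bot.read_state()['wrist_force'],bot.read_state()['width'])
E
```

```text
[-0.75785038 -0.25400767 -4.15842816] 0.0711872048376222
```

View pics/s2c.png

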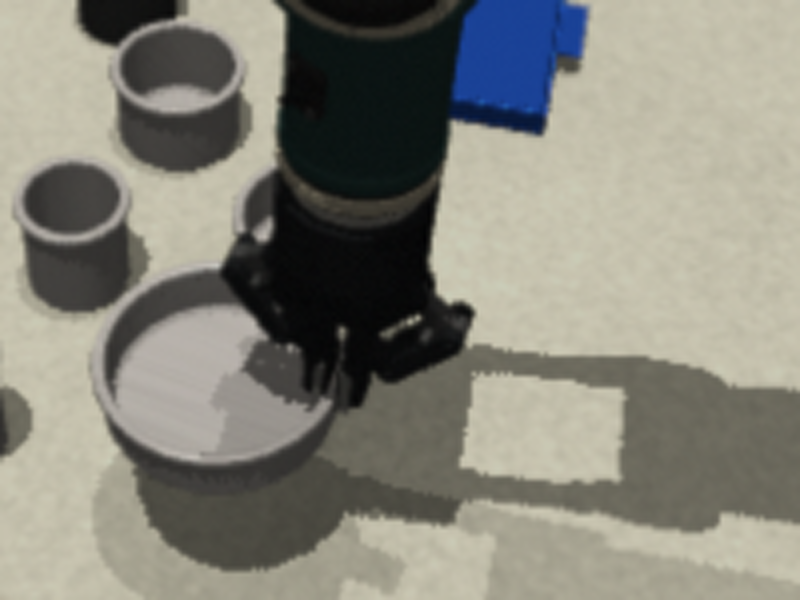

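Cup a is off the desk and level in the grip. Next I carry it to the tray.

>>> {"method": "drive_tool", "body": {
  "steps": [
    [[-20,0,0],0],
    [[-35,0,0],0],
    [[-38,0,0],0],
    [[-38,0,0],0],
    [[-38,0,0],0],
    [[-38,0,0],0],
    [[-38,0,0],0],
    [[-38,0,0],0]
  ]
}}

```text
time: 6.5
tool_pos: [0.4338, -0.1861, 0.1425]
tcp_rot: [-2.218, -2.218, 0.003]
wrist_force: [1.2, 0.8, -1.5]
width: 0.071
```

>>> {"method": "drive_tool", "body": {
  "steps": [
    [[-38,0,0],0],
    [[-38,0,0],0],
    [[-35,0,0],0],
    [[-30,0,0],0],
    [[-20,0,0],0],
    [[-10,0,0],0],
    [[0,0,0],0],
    [[0,0,0],0]
  ]
}}

```text
time: 7.17
tool_pos: [0.4353, -0.355, 0.1433]
tcp_rot: [-2.219, -2.217, -0.001]
wrist_force: [0.4, -0.1, -2.1]
width: 0.067
```

>>> {"method": "drive_tool", "body": {
  "steps": [
    [[-10,3,10],0],
    [[0,0,20],0],
    [[0,0,25],0],
    [[0,0,20],0],
    [[0,0,8],0],
    [[0,0,0],0],
    [[0,0,0],0]
  ]
}}

```text
time: 7.75
tool_pos: [0.4395, -0.3651, 0.0621]
tcp_rot: [-2.219, -2.222, -0.0]
wrist_force: [-0.0, -0.8, -2.3]
width: 0.068
```

```bash
python3 - <<'E'
from h import *
s=snap("side","s3");crop(s,270,90,420,230,5,"s3c")
print(bot.read_state()['tool_pos'])
E
```

```text
[ 0.44029198 -0.3660774   0.06322321]
```

View pics/s3c.png

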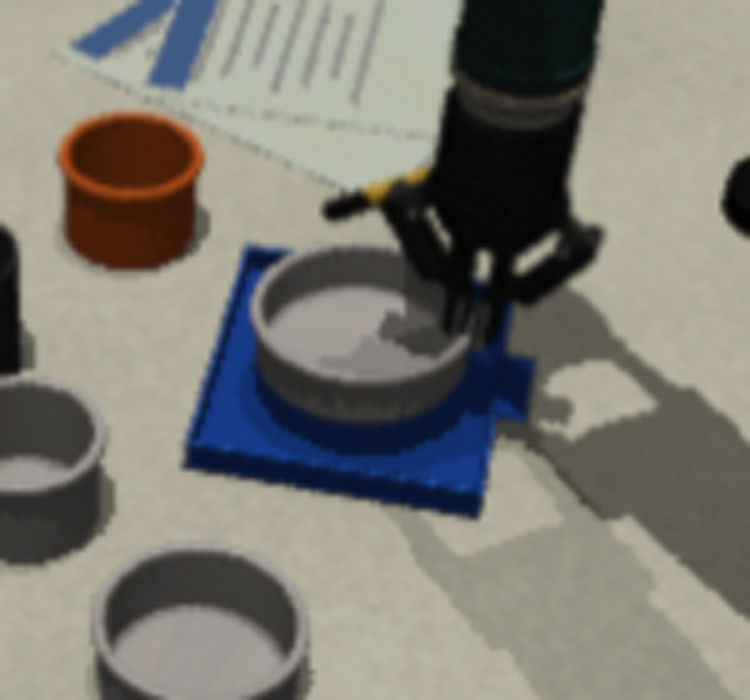

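The cup is centred over the tray. I'll lower it and let go.

>>> {"method": "drive_tool", "body": {
  "steps": [
    [[0,-2,10],0],
    [[0,0,12],0],
    [[0,0,8],0],
    [[0,0,2],0],
    [[0,0,0],0],
    [[0,0,0],0],
    [[0,0,0],0]
  ]
}}

```text
time: 8.38
tool_pos: [0.4373, -0.3666, 0.0301]
tcp_rot: [-2.221, -2.221, 0.0]
wrist_force: [-1.9, 1.1, 0.9]
width: 0.069
```

>>> {"method": "drive_tool", "body": {
  "steps": [
    [[0,0,0],0],
    [[0,0,0],0],
    [[0,0,0],0],
    [[0,0,-5],0],
    [[0,0,-20],0],
    [[0,0,-30],0],
    [[0,0,-30],0],
    [[0,0,-20],0]
  ],
  "jaw": 0.4
}}

```text
time: 9.05
tool_pos: [0.4386, -0.3673, 0.1386]
tcp_rot: [2.219, 2.219, 0.0]
wrist_force: [0.7, -1.5, -0.0]
width: 0.399
```

```bash
python3 - <<'E'
from h import *
s=snap("side","s4");t=snap("top","t4")
print(bot.read_state()['tool_pos'])
print(fit2(t,'b',(.51,-.0987)),fit2(t,'c',(.65,-.183)))
v=np.hstack([cv2.resize(s[90:240,230:430],None,fx=2,fy=2),cv2.resize(t[150:300,260:460],None,fx=2,fy=2)]);cv2.imwrite("pics/v4.png",v)
E
```

```text
[ 0.44050416 -0.36901839  0.14093125]
(array([ 0.5108, -0.0994]), np.float64(0.44), 5.0) (array([ 0.6501, -0.1824]), np.float64(0.63), 5.0)
```

View pics/v4.png

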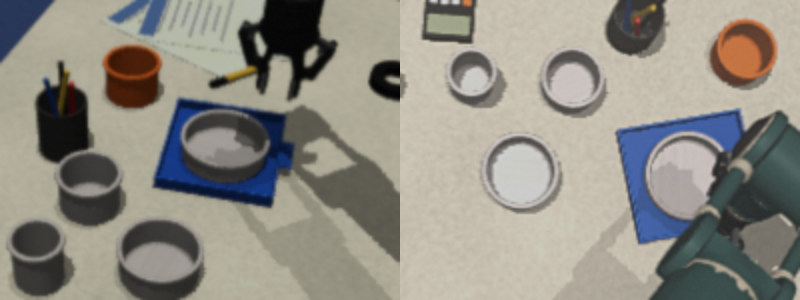

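>>> {"method": "drive_tool", "body": {
  "steps": [
    [[30,2,0],0],
    [[38,2,0],0],
    [[38,2,0],0],
    [[38,2,0],0],
    [[38,2,0],0],
    [[38,2,0],0],
    [[30,2,0],0],
    [[20,1,0],0]
  ]
}}

```text
time: 9.82
tool_pos: [0.4516, -0.0936, 0.1345]
tcp_rot: [-2.219, -2.222, -0.0]
wrist_force: [-0.8, 0.1, -0.5]
width: 0.401
```

>>> {"method": "drive_tool", "body": {
  "steps": [
    [[0,0,15],0],
    [[0,0,20],0],
    [[0,0,15],0],
    [[0,0,10],0],
    [[0,0,0],0],
    [[0,0,0],0]
  ]
}}

```text
time: 10.32
tool_pos: [0.4518, -0.0963, 0.0746]
tcp_rot: [-2.22, -2.22, 0.002]
wrist_force: [0.9, -0.1, -0.2]
width: 0.401
```

>>> {"method": "drive_tool", "body": {
  "steps": [
    [[-2.5,3.5,0],0],
    [[0,0,15],0],
    [[0,0,14],0],
    [[0,0,5],0],
    [[0,0,0],0],
    [[0,0,0],0],
    [[0,0,0],0]
  ]
}}

```text
time: 10.9
tool_pos: [0.457, -0.0993, 0.0423]
tcp_rot: [2.22, 2.22, 0.001]
wrist_force: [-0.5, 0.4, 0.3]
width: 0.401
```

>>> {"method": "drive_tool", "body": {
  "steps": [
    [[0,0,0],0],
    [[0,0,0],0],
    [[0,0,0],0],
    [[0,0,0],0],
    [[0,0,0],0],
    [[0,0,0],0],
    [[0,0,0],0]
  ],
  "jaw": 0,
  "force": 70
}}

```text
time: 11.48
tool_pos: [0.4573, -0.0993, 0.0423]
tcp_rot: [2.22, 2.22, 0.002]
wrist_force: [0.9, -0.6, 6.5]
width: 0.068
```

>>> {"method": "drive_tool", "body": {
  "steps": [
    [[0,0,-5],0],
    [[0,0,-10],0],
    [[0,0,-20],0],
    [[0,0,-25],0],
    [[0,0,-30],0],
    [[0,0,-30],0],
    [[0,0,0],0],
    [[0,0,0],0]
  ]
}}

```text
time: 12.15
tool_pos: [0.4571, -0.0992, 0.1635]
tcp_rot: [2.219, 2.219, 0.003]
wrist_force: [-0.1, -0.5, -2.4]
width: 0.07
```

```bash
cat >> h.py <<'E'
def fitA(im,xy=(.5032,-.3655),dbg=None,cup='a',base=.004):
    r,h=CUPS[cup];z=base+h-.002
    c=proj("top",[[*xy,z]])[0].astype(int);m=40;S=5;x0,y0=c-m
    sub=cv2.resize(im[y0:y0+2*m,x0:x0+2*m],None,fx=S,fy=S,interpolation=cv2.INTER_CUBIC)
    hsv=cv2.cvtColor(cv2.GaussianBlur(sub,(0,0),2),cv2.COLOR_BGR2HSV)
    blue=cv2.inRange(hsv,(95,100,20),(130,255,255))
    mk=cv2.bitwise_not(blue);mk=cv2.morphologyEx(mk,cv2.MORPH_OPEN,np.ones((9,9)))
    # component containing centre
    n,l=cv2.connectedComponents(mk);k=max(cv2.findContours((l==l[m*S,m*S]).astype(np.uint8),0,1)[0],key=cv2.contourArea)
    w=onz("top",(k.reshape(-1,2)+.5)/S-.5+[x0,y0],z)[:,:2]
    q=np.array(xy,float)
    for _ in range(8):
        d=np.hypot(*(w-q).T)-r;sel=abs(d)<.012
        q=least_squares(lambda v:np.hypot(*(w[sel]-v).T)-r,q,loss='soft_l1',f_scale=.001).x
    if dbg:
        cc=((proj("top",[[q[0]+r*np.cos(a),q[1]+r*np.sin(a),z] for a in np.arange(0,6.3,.1)])-[x0,y0]+.5)*S).astype(int)
        cv2.drawContours(sub,[k],-1,(0,0,255),1);cv2.polylines(sub,[cc],True,(0,255,0),1);cv2.imwrite(f"pics/{dbg}.png",sub)
    return q.round(4),sel.sum()/len(sel)
E
python3 - <<'E'
from h import *
t=snap("top","t5");s=snap("side","s5");print(fitA(t,dbg="fA5"))
f=cv2.imread("pics/fA5.png")
cv2.imwrite("pics/v5.png",np.hstack([cv2.resize(s[90:290,230:430],(400,400)),f]))
print(bot.read_state()['tool_pos'])
E
```

```text
(array([ 0.5003, -0.3591]), np.float64(1.0))
[ 0.45465593 -0.09857876  0.16024816]
```

View pics/v5.png

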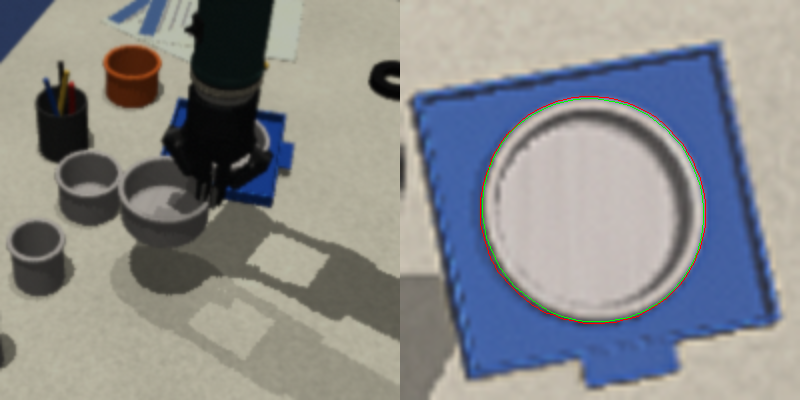

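```bash
python3 - <<'E'
from h import *
s=cv2.imread("pics/s4.png");t=cv2.imread("pics/t4.png")
print(fitA(t))
S=8;x0,y0=300,130;sub=cv2.resize(s[y0:y0+75,x0:x0+90],None,fx=S,fy=S,interpolation=cv2.INTER_CUBIC)
for q,col in(((.5003,-.3591),(0,255,0)),((.502,-.3666),(0,0,255))):
    for r in(.069,):
        cc=((proj("side",[[q[0]+r*np.cos(a),q[1]+r*np.sin(a),.042] for a in np.arange(0,6.3,.1)])-[x0,y0]+.5)*S).astype(int)
        cv2.polylines(sub,[cc],True,col,1)
cv2.imwrite("pics/v6.png",sub)
E
```

```text
(array([ 0.5032, -0.3655]), np.float64(0.0))
```

View pics/v6.png

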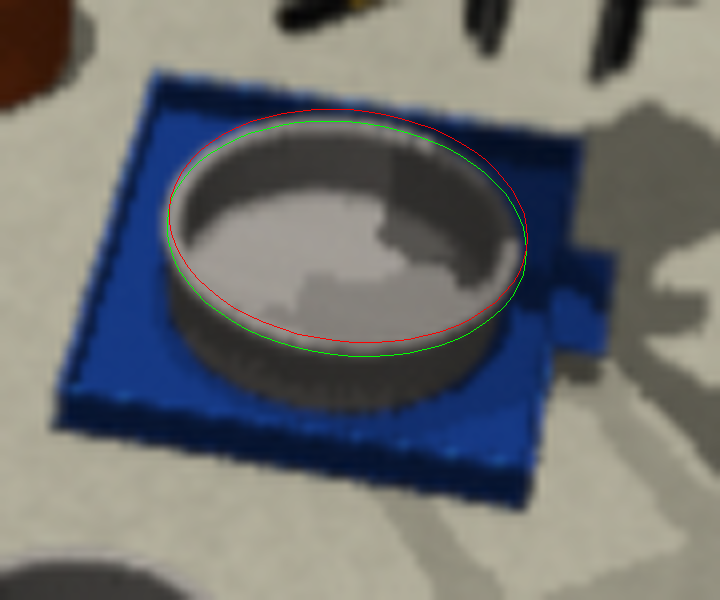

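```bash
cat >> h.py <<'E'
def over(im,cam,items,x0,y0,w,h,S,name):
    sub=cv2.resize(im[y0:y0+h,x0:x0+w],None,fx=S,fy=S,interpolation=cv2.INTER_CUBIC)
    cols=[(0,255,0),(0,0,255),(255,255,0),(0,255,255)]
    for i,(q,r,z) in enumerate(items):
        cc=((proj(cam,[[q[0]+r*np.cos(a),q[1]+r*np.sin(a),z] for a in np.arange(0,6.3,.1)])-[x0,y0]+.5)*S).astype(int)
        cv2.polylines(sub,[cc],True,cols[i%4],1)
    cv2.imwrite(f"pics/{name}.png",sub);return sub
E
python3 - <<'E'
from h import *
a=over(cv2.imread("pics/s0.png") if 0 else cv2.imread("pics/side0.png"),"side",[((.5022,.0975),.069,.038)],250,250,70,60,6,"o1")
b=over(cv2.imread("pics/s5.png"),"side",[((.4547+.055,-.0986),.059,.160+.014-.002+0)],280,160,65,60,6,"o2")
cv2.imwrite("pics/v7.png",np.hstack([a,b]))
E
```

```text
(no output)
```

View pics/v7.png

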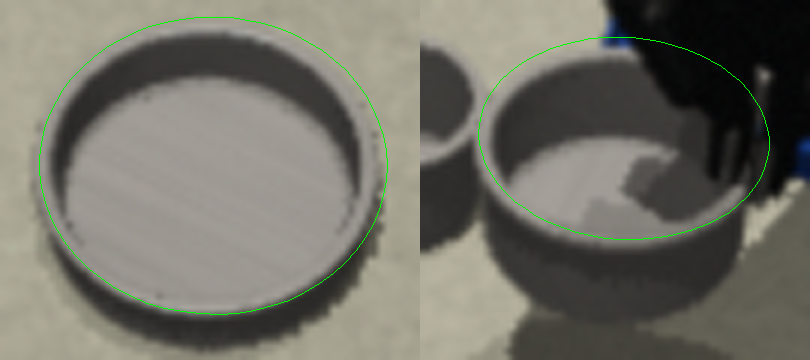

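>>> {"method": "drive_tool", "body": {
  "steps": [
    [[-8,-1,0],0],
    [[-16,-1,0],0],
    [[-22,-1,0],0],
    [[-26,-1,0],0],
    [[-28,-1,0],0],
    [[-28,-1,0],0],
    [[-28,-1,0],0],
    [[-28,-1,0],0]
  ]
}}

```text
time: 12.92
tool_pos: [0.4462, -0.2839, 0.159]
tcp_rot: [-2.219, -2.219, 0.001]
wrist_force: [0.3, -0.4, -1.3]
width: 0.066
```

>>> {"method": "drive_tool", "body": {
  "steps": [
    [[-26,0,0],0],
    [[-22,0,0],0],
    [[-16,0,0],0],
    [[-8,0,0],0],
    [[-4,0,0],0],
    [[0,0,0],0],
    [[0,0,0],0],
    [[0,0,0],0]
  ]
}}

```text
time: 13.58
tool_pos: [0.448, -0.3577, 0.161]
tcp_rot: [-2.22, -2.222, -0.0]
wrist_force: [-0.5, 0.4, -1.5]
width: 0.063
```

Now down to about 10 mm above cup a's rim, and I'll check there (tip target z ≈ 0.042 + 0.010 + 0.044).

>>> {"method": "drive_tool", "body": {
  "steps": [
    [[0,0,10],0],
    [[0,0,20],0],
    [[0,0,20],0],
    [[0,0,12],0],
    [[0,0,0],0],
    [[0,0,0],0],
    [[0,0,0],0]
  ]
}}

```text
time: 14.17
tool_pos: [0.4487, -0.3592, 0.1001]
tcp_rot: [2.22, 2.221, 0.0]
wrist_force: [-0.1, -0.0, -1.7]
width: 0.068
```

```bash
python3 - <<'E'
from h import *
s=snap("side","s8");t=snap("top","t8");p=bot.read_state()['tool_pos'];print(p)
bz=p[2]-.0423
a=over(s,"side",[((.5015,-.3597),.069,.042),((p[0]+.055,p[1]),.059,bz+.052)],290,110,90,90,6,"o1")
b=over(t,"top",[((.5015,-.3597),.069,.042),((p[0]+.055,p[1]),.059,bz+.052)],360,190,90,90,3,"o2")
cv2.imwrite("pics/v8.png",np.hstack([a,np.vstack([b,b*0])]))
E
```

```text
[ 0.44904929 -0.35970082  0.10079127]
```

View pics/v8.png

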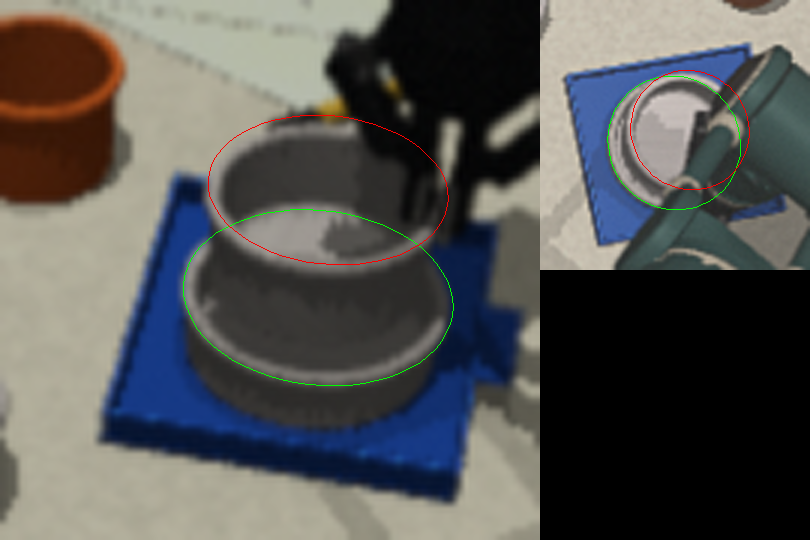

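```bash
python3 - <<'E'
from h import *
s=cv2.imread("pics/s8.png");t=cv2.imread("pics/t8.png");p=np.array([.449,-.3597,.1008])
bz=p[2]-.0423
over(t,"top",[((.5015,-.3597),.069,.042),((p[0]+.055,p[1]),.059,bz+.052),((p[0]+.055,p[1]+.006),.059,bz+.052)],375,200,60,60,10,"o2")
E
```

```text
(no output)
```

View pics/o2.png

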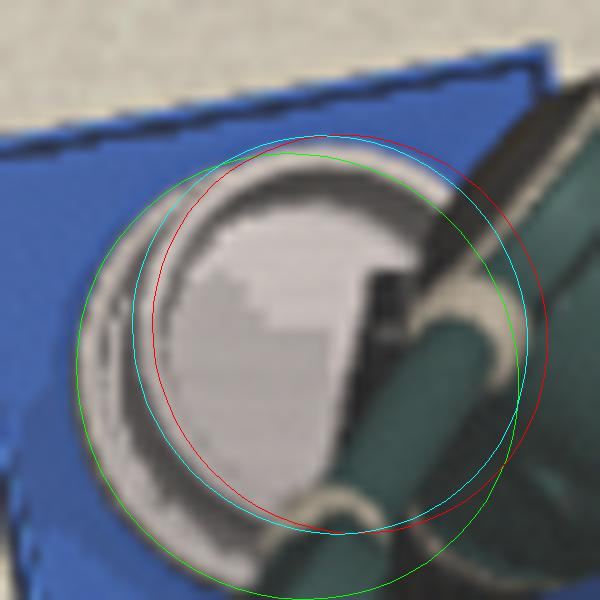

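In the enlarged top view, b's rim (top edge near (320,148)) sits about 3 mm from a's centre, which is inside the 6 mm clearance. I'll correct 2 mm and lower.

>>> {"method": "drive_tool", "body": {
  "steps": [
    [[-2,1,0],0],
    [[0,0,8],0],
    [[0,0,10],0],
    [[0,0,10],0],
    [[0,0,10],0],
    [[0,0,5],0],
    [[0,0,0],0],
    [[0,0,0],0]
  ]
}}

```text
time: 14.93
tool_pos: [0.4485, -0.3605, 0.0552]
tcp_rot: [-2.22, -2.22, 0.0]
wrist_force: [-0.2, 0.4, -2.5]
width: 0.062
```

>>> {"method": "drive_tool", "body": {
  "steps": [
    [[0,0,2],0],
    [[0,0,2],0],
    [[0,0,0],0],
    [[0,0,0],0],
    [[0,0,0],0]
  ]
}}

```text
time: 15.35
tool_pos: [0.4492, -0.3611, 0.0526]
tcp_rot: [2.221, 2.221, 0.0]
wrist_force: [-0.5, -0.0, -1.7]
width: 0.062
```

>>> {"method": "drive_tool", "body": {
  "steps": [
    [[0,0,0],0],
    [[0,0,0],0],
    [[0,0,0],0],
    [[0,0,-5],0],
    [[0,0,-20],0],
    [[0,0,-30],0],
    [[0,0,-30],0],
    [[0,0,-20],0]
  ],
  "jaw": 0.4
}}

```text
time: 16.02
tool_pos: [0.4501, -0.3618, 0.1608]
tcp_rot: [2.219, 2.219, 0.0]
wrist_force: [0.8, -0.7, 0.2]
width: 0.397
```

>>> {"method": "drive_tool", "body": {
  "steps": [
    [[10,8,0],0],
    [[20,17,0],0],
    [[28,24,0],0],
    [[30,26,0],0],
    [[30,26,0],0],
    [[28,24,0],0],
    [[20,17,0],0],
    [[13,13,0],0]
  ]
}}

```text
time: 16.68
tool_pos: [0.6054, -0.1787, 0.1569]
tcp_rot: [-2.218, -2.223, -0.001]
wrist_force: [-0.3, -1.6, 0.4]
width: 0.401
```

```bash
python3 - <<'E'
from h import *
s=snap("side","s9");t=snap("top","t9");print(bot.read_state()['tool_pos'])
print(fitA(t,(.5015,-.36)),fit2(t,'c',(.65,-.183)))
a=over(s,"side",[],220,110,160,100,4,"o1")
b=over(t,"top",[((.5015,-.3597),.069,.042),((.5015,-.3597),.059,.060)],375,200,64,64,6,"o2")
cv2.imwrite("pics/v9.png",np.hstack([a,np.vstack([b,b[:16]*0])])[:,-800:] if 0 else a)
E
```

```text
[ 0.60585906 -0.178966    0.15696979]
(array([ 0.5003, -0.359 ]), np.float64(1.0)) (array([ 0.6953, -0.216 ]), np.float64(7.09), 4.0)
```

View pics/o2.png

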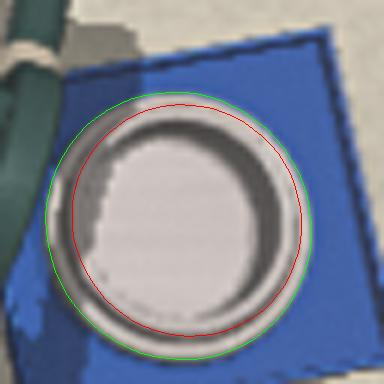

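View pics/v9.png

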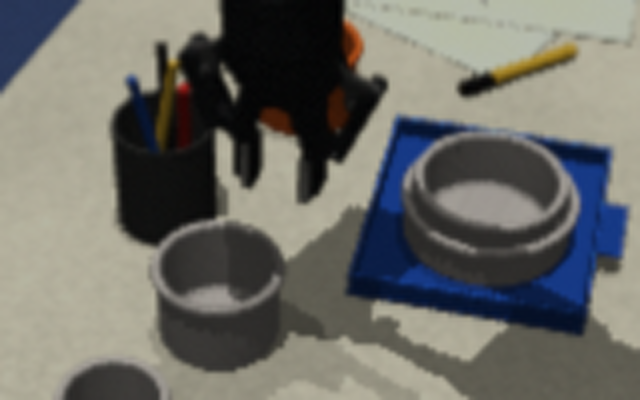

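```bash
python3 - <<'E'
from h import *
s=cv2.imread("pics/s9.png")
a=over(s,"side",[((.6502,-.1825),.049,.066)],250,155,50,50,8,"o1")
b=over(s,"side",[((.5005,-.3595),.059,.060),((.5005,-.3595),.069,.042)],315,130,60,50,8,"o2")
cv2.imwrite("pics/v10.png",np.hstack([a,b]))
E
```

```text
(no output)
```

View pics/v10.png

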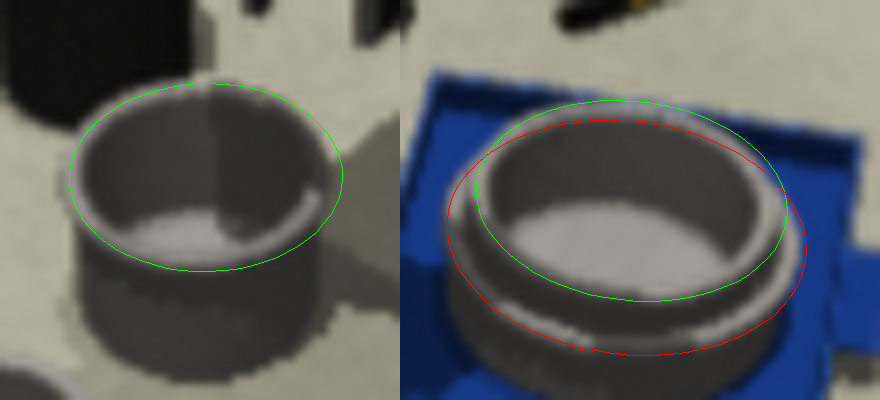

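c is unmoved, with its rim matching at side (276,180), and b is seated in a. On to grasping c.

>>> {"method": "drive_tool", "body": {
  "steps": [
    [[-3.5,0,10],0],
    [[0,0,20],0],
    [[0,0,25],0],
    [[0,0,15],0],
    [[0,0,0],0],
    [[0,0,0],0]
  ]
}}

```text
time: 17.28
tool_pos: [0.6018, -0.1861, 0.0854]
tcp_rot: [-2.221, -2.217, 0.003]
wrist_force: [0.2, 0.6, 0.8]
width: 0.403
```

>>> {"method": "drive_tool", "body": {
  "steps": [
    [[0,0,12],0],
    [[0,0,14],0],
    [[0,0,5],0],
    [[0,0,0],0],
    [[0,0,0],0],
    [[0,0,0],0]
  ]
}}

```text
time: 17.78
tool_pos: [0.6044, -0.1855, 0.0566]
tcp_rot: [2.221, 2.221, 0.0]
wrist_force: [0.1, -0.4, 0.1]
width: 0.403
```

>>> {"method": "drive_tool", "body": {
  "steps": [
    [[3,1,2],0],
    [[0,0,0],0],
    [[0,0,0],0],
    [[0,0,0],0]
  ]
}}

```text
time: 18.12
tool_pos: [0.6053, -0.1823, 0.0546]
tcp_rot: [2.221, 2.222, 0.0]
wrist_force: [0.1, -0.7, -0.1]
width: 0.399
```

>>> {"method": "drive_tool", "body": {
  "steps": [
    [[0,0,0],0],
    [[0,0,0],0],
    [[0,0,0],0],
    [[0,0,0],0],
    [[0,0,0],0],
    [[0,0,0],0],
    [[0,0,0],0]
  ],
  "jaw": 0,
  "force": 80
}}

```text
time: 18.7
tool_pos: [0.6055, -0.1825, 0.0548]
tcp_rot: [2.221, 2.221, 0.001]
wrist_force: [0.0, 0.9, 3.6]
width: 0.062
```

>>> {"method": "drive_tool", "body": {
  "steps": [
    [[0,0,-5],0],
    [[0,0,-10],0],
    [[0,0,-20],0],
    [[0,0,-25],0],
    [[0,0,-30],0],
    [[0,0,-20],0],
    [[0,0,0],0],
    [[0,0,0],0]
  ]
}}

```text
time: 19.37
tool_pos: [0.6058, -0.1828, 0.166]
tcp_rot: [2.22, 2.219, 0.002]
wrist_force: [-0.9, 0.3, -2.0]
width: 0.06
```

>>> {"method": "drive_tool", "body": {
  "steps": [
    [[-8,-7,0],0],
    [[-16,-13,0],0],
    [[-22,-19,0],0],
    [[-26,-22,0],0],
    [[-28,-24,0],0],
    [[-26,-22,0],0],
    [[-22,-19,0],0],
    [[-16,-13,0],0]
  ]
}}

```text
time: 20.03
tool_pos: [0.4617, -0.3474, 0.1613]
tcp_rot: [-2.219, -2.216, 0.003]
wrist_force: [-0.2, -0.5, -2.0]
width: 0.064
```

>>> {"method": "drive_tool", "body": {
  "steps": [
    [[-9,-7,0],0],
    [[-4,-4,0],0],
    [[0,0,10],0],
    [[0,0,15],0],
    [[0,0,8],0],
    [[0,0,0],0],
    [[0,0,0],0],
    [[0,0,0],0]
  ]
}}

```text
time: 20.7
tool_pos: [0.4557, -0.3589, 0.1313]
tcp_rot: [2.22, 2.223, 0.0]
wrist_force: [0.6, -0.3, -1.9]
width: 0.065
```

```bash
cat >> h.py <<'E'
def check(tag,cup,zoff,rad,q,prev,pz):
    s=snap("side","s"+tag);t=snap("top","t"+tag);p=bot.read_state()['tool_pos'];print(p.round(4))
    rz=p[2]+zoff-.002;r=CUPS[cup][0];pr=CUPS[prev][0]
    it=[(q,pr,pz),((p[0]+rad,p[1]),r,rz),((p[0]+rad,p[1]+.005),r,rz)]
    c=proj("side",[[*q,.08]])[0].astype(int);a=over(s,"side",it,c[0]-32,c[1]-40,64,80,6,"oo")
    c=proj("top",[[*q,.08]])[0].astype(int);b=over(t,"top",it,c[0]-32,c[1]-40,64,80,6,"oo")
    cv2.imwrite(f"pics/v{tag}.png",np.hstack([a,b]))
E
python3 - <<'E'
from h import *
check("11",'c',.0134,.045,(.5005,-.3595),'b',.060)
E
```

```text
[ 0.4559 -0.3595  0.1321]
```

View pics/v11.png

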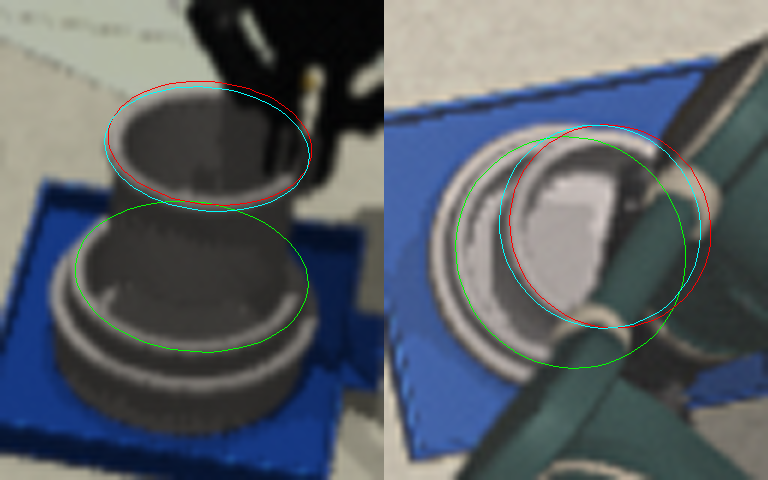

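c's rim in the top view lies between the two overlays, about 3 mm in +y from where it should be. I'll shift 2.5 mm and lower.

>>> {"method": "drive_tool", "body": {
  "steps": [
    [[-2.5,0.5,5],0],
    [[0,0,12],0],
    [[0,0,12],0],
    [[0,0,12],0],
    [[0,0,10],0],
    [[0,0,6],0],
    [[0,0,0],0],
    [[0,0,0],0]
  ]
}}

```text
time: 21.47
tool_pos: [0.4551, -0.3616, 0.0733]
tcp_rot: [-2.22, -2.22, 0.0]
wrist_force: [0.3, -0.4, -1.9]
width: 0.062
```

>>> {"method": "drive_tool", "body": {
  "steps": [
    [[0,0,2],0],
    [[0,0,2],0],
    [[0,0,2],0],
    [[0,0,0],0],
    [[0,0,0],0],
    [[0,0,0],0]
  ]
}}

```text
time: 21.97
tool_pos: [0.4557, -0.3621, 0.0686]
tcp_rot: [2.221, 2.221, 0.0]
wrist_force: [-0.4, 0.6, -1.9]
width: 0.06
```

>>> {"method": "drive_tool", "body": {
  "steps": [
    [[0,0,1],0],
    [[0,0,0],0],
    [[0,0,0],0],
    [[0,0,0],0],
    [[0,0,-5],0],
    [[0,0,-20],0],
    [[0,0,-30],0],
    [[0,0,-30],0]
  ],
  "jaw": 0.4
}}

```text
time: 22.63
tool_pos: [0.4547, -0.3612, 0.1523]
tcp_rot: [-2.219, -2.219, 0.0]
wrist_force: [0.3, -0.2, -0.0]
width: 0.397
```

>>> {"method": "drive_tool", "body": {
  "steps": [
    [[20,10,-5],0],
    [[35,18,0],0],
    [[38,20,0],0],
    [[41,22,0],0],
    [[41,22,0],0],
    [[41,22,0],0],
    [[41,22,0],0],
    [[35,18,0],0]
  ]
}}

```text
time: 23.3
tool_pos: [0.6008, -0.0861, 0.1581]
tcp_rot: [2.221, 2.221, 0.001]
wrist_force: [1.1, -0.7, 1.0]
width: 0.399
```

>>> {"method": "drive_tool", "body": {
  "steps": [
    [[25,10,0],0],
    [[15,5,0],0],
    [[0,0,0],0],
    [[0,0,0],0]
  ]
}}

```text
time: 23.63
tool_pos: [0.615, -0.0473, 0.1576]
tcp_rot: [2.219, 2.224, -0.0]
wrist_force: [-0.2, -0.9, -0.1]
width: 0.4
```

```bash
python3 - <<'E'
from h import *
s=snap("side","s12");t=snap("top","t12");print(bot.read_state()['tool_pos'])
print(fitA(t,(.5015,-.36)))
a=over(s,"side",[((.658,-.0282),.039,.080)],200,100,190,150,4,"o1")
b=over(t,"top",[((.5005,-.3595),.069,.042),((.5005,-.3595),.059,.06),((.5005,-.3595),.049,.078)],375,200,64,64,6,"o2")
E
```

```text
[ 0.6144821  -0.04882483  0.15743332]
(array([ 0.5003, -0.3591]), np.float64(1.0))
```

View pics/o1.png

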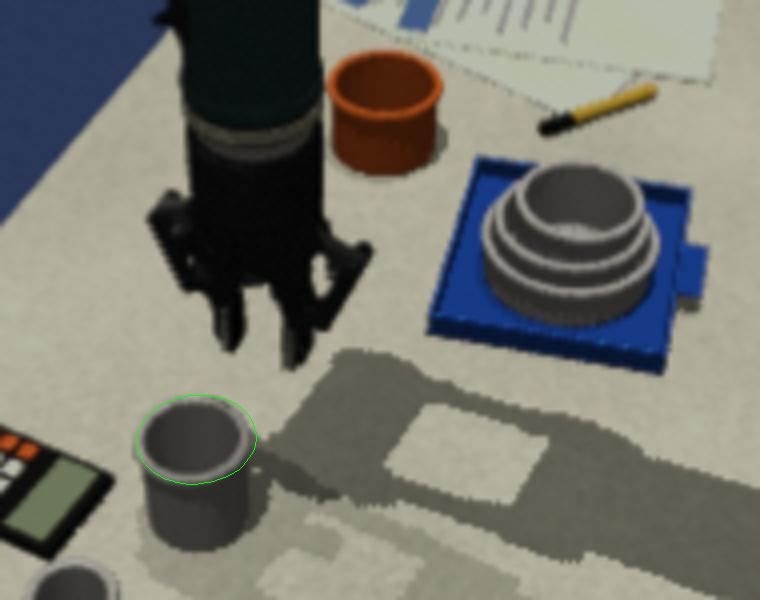

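View pics/o2.png

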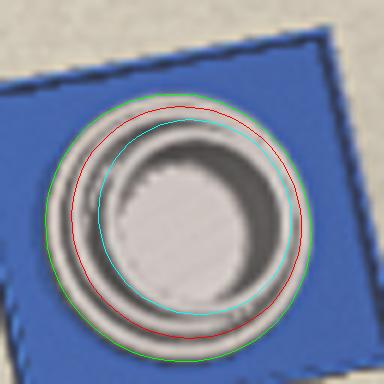

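Cups a, b and c nest squarely in the tray. d is unmoved at side (249,210). Grasping d.

>>> {"method": "drive_tool", "body": {
  "steps": [
    [[10,4,0],0],
    [[11,4.5,0],0],
    [[0,0,20],0],
    [[0,0,25],0],
    [[0,0,10],0],
    [[0,0,0],0],
    [[0,0,0],0],
    [[0,0,0],0]
  ]
}}

```text
time: 24.4
tool_pos: [0.6241, -0.0273, 0.1034]
tcp_rot: [2.221, 2.22, 0.002]
wrist_force: [0.6, 0.3, -0.1]
width: 0.403
```

>>> {"method": "drive_tool", "body": {
  "steps": [
    [[-1,0,12],0],
    [[0,0,14],0],
    [[0,0,8],0],
    [[0,0,0],0],
    [[0,0,0],0],
    [[0,0,0],0]
  ]
}}

```text
time: 24.9
tool_pos: [0.6232, -0.0282, 0.0681]
tcp_rot: [-2.221, -2.221, 0.0]
wrist_force: [0.4, 0.5, 0.4]
width: 0.403
```

>>> {"method": "drive_tool", "body": {
  "steps": [
    [[0,0,0],0],
    [[0,0,0],0],
    [[0,0,0],0],
    [[0,0,0],0],
    [[0,0,0],0],
    [[0,0,0],0],
    [[0,0,0],0]
  ],
  "jaw": 0,
  "force": 80
}}

```text
time: 25.48
tool_pos: [0.6241, -0.0283, 0.0693]
tcp_rot: [2.22, 2.22, 0.002]
wrist_force: [0.5, 0.2, 4.3]
width: 0.069
```

>>> {"method": "drive_tool", "body": {
  "steps": [
    [[0,0,-5],0],
    [[0,0,-10],0],
    [[0,0,-20],0],
    [[0,0,-25],0],
    [[0,0,-30],0],
    [[0,0,-20],0],
    [[0,0,0],0],
    [[0,0,0],0]
  ]
}}

```text
time: 26.15
tool_pos: [0.6238, -0.0283, 0.1799]
tcp_rot: [2.22, 2.22, 0.003]
wrist_force: [-1.1, 0.4, -1.7]
width: 0.072
```

>>> {"method": "drive_tool", "body": {
  "steps": [
    [[-10,-5,0],0],
    [[-20,-10,0],0],
    [[-28,-13,0],0],
    [[-32,-15,0],0],
    [[-34,-16,0],0],
    [[-34,-16,0],0],
    [[-34,-16,0],0],
    [[-34,-16,0],0]
  ]
}}

```text
time: 26.82
tool_pos: [0.5129, -0.2551, 0.1754]
tcp_rot: [-2.218, -2.218, 0.003]
wrist_force: [0.5, 0.5, -1.3]
width: 0.07
```

>>> {"method": "drive_tool", "body": {
  "steps": [
    [[-32,-16,0],0],
    [[-28,-14,0],0],
    [[-22,-11,0],0],
    [[-14,-7,0],0],
    [[-8,-4,0],0],
    [[0,0,0],0],
    [[0,0,0],0],
    [[0,0,0],0]
  ]
}}

```text
time: 27.48
tool_pos: [0.4641, -0.357, 0.1773]
tcp_rot: [-2.219, -2.221, -0.001]
wrist_force: [0.8, 0.2, -1.9]
width: 0.071
```

>>> {"method": "drive_tool", "body": {
  "steps": [
    [[-2,1,8],0],
    [[0,0,8],0],
    [[0,0,0],0],
    [[0,0,0],0]
  ]
}}

```text
time: 27.82
tool_pos: [0.4649, -0.359, 0.1609]
tcp_rot: [-2.218, -2.221, 0.0]
wrist_force: [-0.7, 0.6, -1.8]
width: 0.067
```

```bash
python3 - <<'E'
from h import *
check("13",'d',.0135,.035,(.499,-.359),'c',.078)
E
```

```text
[ 0.4654 -0.3598  0.162 ]
```

View pics/v13.png

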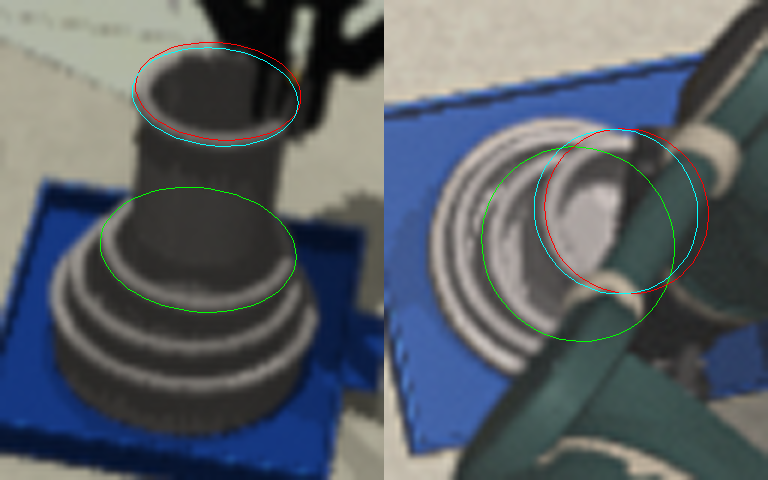

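d lines up with c within about 1 to 2 mm. Lowering.

>>> {"method": "drive_tool", "body": {
  "steps": [
    [[-1,-0.5,5],0],
    [[0,0,12],0],
    [[0,0,12],0],
    [[0,0,14],0],
    [[0,0,12],0],
    [[0,0,10],0],
    [[0,0,5],0],
    [[0,0,0],0]
  ]
}}

```text
time: 28.58
tool_pos: [0.4636, -0.3603, 0.09]
tcp_rot: [-2.219, -2.219, 0.0]
wrist_force: [-0.1, 0.4, -1.6]
width: 0.071
```

>>> {"method": "drive_tool", "body": {
  "steps": [
    [[0,0,0],0],
    [[0,0,2],0],
    [[0,0,0],0],
    [[0,0,0],0],
    [[0,0,0],0]
  ]
}}

```text
time: 29.0
tool_pos: [0.4651, -0.3615, 0.0909]
tcp_rot: [2.221, 2.221, 0.0]
wrist_force: [0.9, 0.8, -0.9]
width: 0.075
```

>>> {"method": "drive_tool", "body": {
  "steps": [
    [[0,0,2],0],
    [[0,0,2],0],
    [[0,0,1],0],
    [[0,0,0],0],
    [[0,0,0],0],
    [[0,0,0],0]
  ]
}}

```text
time: 29.5
tool_pos: [0.4647, -0.3614, 0.0855]
tcp_rot: [2.221, 2.221, -0.0]
wrist_force: [-1.5, -1.0, 1.6]
width: 0.071
```

>>> {"method": "drive_tool", "body": {
  "steps": [
    [[0,0,0],0],
    [[0,0,0],0],
    [[0,0,0],0],
    [[0,0,-5],0],
    [[0,0,-20],0],
    [[0,0,-30],0],
    [[0,0,-30],0],
    [[0,0,-5],0]
  ],
  "jaw": 0.4
}}

```text
time: 30.17
tool_pos: [0.4677, -0.3635, 0.1819]
tcp_rot: [2.214, 2.215, 0.002]
wrist_force: [0.8, -0.4, 1.2]
width: 0.402
```

>>> {"method": "drive_tool", "body": {
  "steps": [
    [[20,8,0],0],
    [[35,13,0],0],
    [[40,15,0],0],
    [[41,15,0],0],
    [[41,15,0],0],
    [[41,15,0],0],
    [[41,15,0],0],
    [[41,15,0],0]
  ]
}}

```text
time: 30.83
tool_pos: [0.5723, -0.0695, 0.1755]
tcp_rot: [2.221, 2.221, 0.001]
wrist_force: [0.5, -0.9, 0.2]
width: 0.399
```

>>> {"method": "drive_tool", "body": {
  "steps": [
    [[41,15,0],0],
    [[41,15,0],0],
    [[40,15,0],0],
    [[35,12,0],0],
    [[20,7,0],0],
    [[10,0,0],0],
    [[0,0,0],0],
    [[0,0,0],0]
  ]
}}

```text
time: 31.5
tool_pos: [0.6336, 0.1104, 0.175]
tcp_rot: [-2.22, -2.223, 0.002]
wrist_force: [-0.6, -0.6, -0.1]
width: 0.402
```

```bash
python3 - <<'E'
from h import *
s=snap("side","s14");t=snap("top","t14");print(bot.read_state()['tool_pos'])
a=over(s,"side",[((.6625,.1221),.029,.094)],170,100,220,190,3,"o1")
b=over(t,"top",[((.500,-.3595),.069,.042),((.499,-.359),.049,.078),((.499,-.359),.039,.096)],375,200,64,64,6,"o2")
cv2.imwrite("pics/v14.png",np.hstack([a[:384],b])[:, -800:])
crop(s,170,100,400,300,3,"o1b")
E
```

```text
[0.63366596 0.10922659 0.17509774]
```

View pics/o1.png

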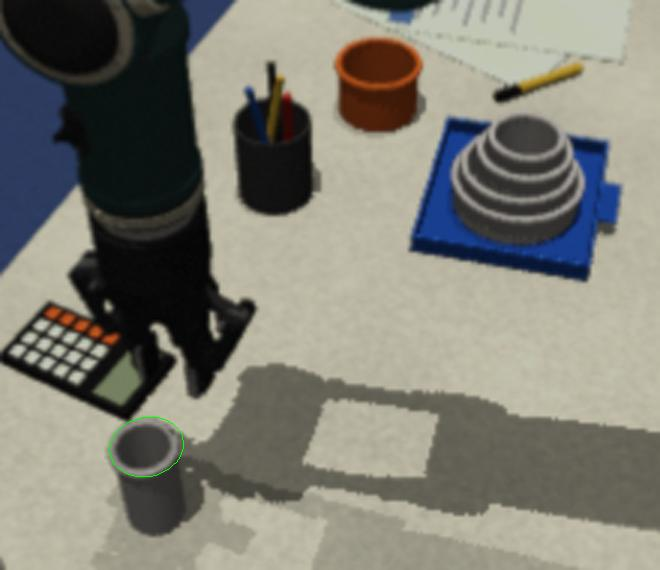

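View pics/o2.png

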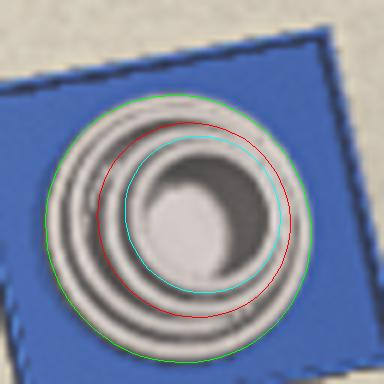

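>>> {"method": "drive_tool", "body": {
  "steps": [
    [[7,2,0],0],
    [[6,2,0],0],
    [[0,0,20],0],
    [[0,0,25],0],
    [[0,0,10],0],
    [[0,0,0],0],
    [[0,0,0],0],
    [[0,0,0],0]
  ]
}}

```text
time: 32.27
tool_pos: [0.6391, 0.1237, 0.1215]
tcp_rot: [2.221, 2.22, 0.002]
wrist_force: [0.7, 0.1, 0.9]
width: 0.404
```

>>> {"method": "drive_tool", "body": {
  "steps": [
    [[-1.5,-1,12],0],
    [[0,0,15],0],
    [[0,0,11],0],
    [[0,0,0],0],
    [[0,0,0],0],
    [[0,0,0],0]
  ]
}}

```text
time: 32.77
tool_pos: [0.6376, 0.1223, 0.0827]
tcp_rot: [2.221, 2.221, 0.001]
wrist_force: [-0.1, 0.4, -0.2]
width: 0.399
```

>>> {"method": "drive_tool", "body": {
  "steps": [
    [[0,0,0],0],
    [[0,0,0],0],
    [[0,0,0],0],
    [[0,0,0],0],
    [[0,0,0],0],
    [[0,0,0],0],
    [[0,0,0],0]
  ],
  "jaw": 0,
  "force": 80
}}

```text
time: 33.35
tool_pos: [0.6384, 0.1224, 0.0836]
tcp_rot: [2.22, 2.22, 0.003]
wrist_force: [1.7, 1.1, 5.3]
width: 0.086
```

>>> {"method": "drive_tool", "body": {
  "steps": [
    [[0,0,-5],0],
    [[0,0,-10],0],
    [[0,0,-20],0],
    [[0,0,-25],0],
    [[0,0,-30],0],
    [[0,0,-30],0],
    [[0,0,-10],0],
    [[0,0,0],0]
  ]
}}

```text
time: 34.02
tool_pos: [0.6392, 0.1226, 0.2165]
tcp_rot: [2.219, 2.219, 0.009]
wrist_force: [-0.1, 0.5, -0.8]
width: 0.081
```

>>> {"method": "drive_tool", "body": {
  "steps": [
    [[-10,-3.5,0],0],
    [[-20,-7,0],0],
    [[-28,-9.5,0],0],
    [[-32,-11,0],0],
    [[-36,-12.5,0],0],
    [[-36,-12.5,0],0],
    [[-36,-12.5,0],0],
    [[-36,-12.5,0],0]
  ]
}}

```text
time: 34.68
tool_pos: [0.5526, -0.1132, 0.2085]
tcp_rot: [-2.217, -2.218, 0.006]
wrist_force: [0.4, -0.0, -1.5]
width: 0.084
```

>>> {"method": "drive_tool", "body": {
  "steps": [
    [[-36,-12.5,0],0],
    [[-36,-12.5,0],0],
    [[-36,-12.5,0],0],
    [[-34,-11.5,0],0],
    [[-30,-10,0],0],
    [[-26,-9,0],0],
    [[-20,-7,0],0],
    [[-14,-5,0],0]
  ]
}}

```text
time: 35.35
tool_pos: [0.4729, -0.3449, 0.2086]
tcp_rot: [-2.219, -2.215, 0.002]
wrist_force: [0.8, 0.9, -2.3]
width: 0.083
```

>>> {"method": "drive_tool", "body": {
  "steps": [
    [[-9,-3,0],0],
    [[-5,-2,0],0],
    [[0,0,0],0],
    [[0,0,0],0],
    [[0,0,0],0]
  ]
}}

```text
time: 35.77
tool_pos: [0.4716, -0.3567, 0.2121]
tcp_rot: [-2.22, -2.222, -0.001]
wrist_force: [0.3, 0.6, -1.1]
width: 0.086
```

>>> {"method": "drive_tool", "body": {
  "steps": [
    [[-2,1,8],0],
    [[0,0,10],0],
    [[0,0,5],0],
    [[0,0,0],0],
    [[0,0,0],0]
  ]
}}

```text
time: 36.18
tool_pos: [0.4717, -0.359, 0.188]
tcp_rot: [-2.219, -2.22, 0.0]
wrist_force: [0.8, 0.2, -0.8]
width: 0.083
```

```bash
python3 - <<'E'
from h import *
check("15",'e',.013,.025,(.4975,-.3593),'d',.096)
E
```

```text
[ 0.4723 -0.3597  0.1893]
```

View pics/v15.png

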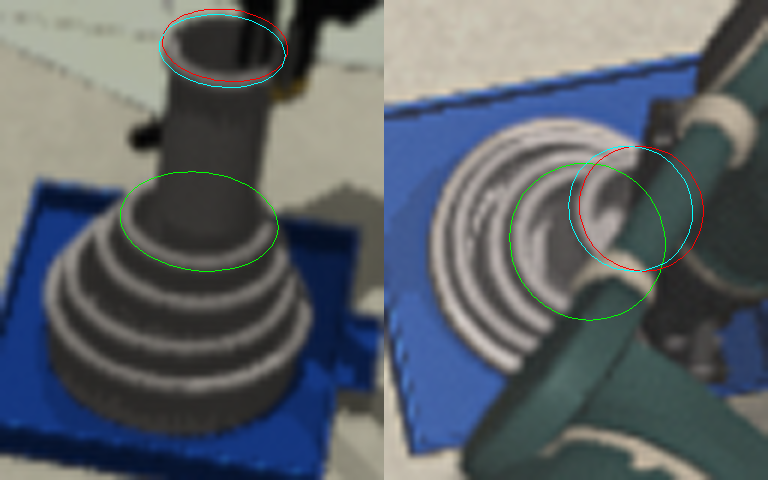

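>>> {"method": "drive_tool", "body": {
  "steps": [
    [[-1.5,0,6],0],
    [[0,0,12],0],
    [[0,0,14],0],
    [[0,0,14],0],
    [[0,0,14],0],
    [[0,0,12],0],
    [[0,0,6],0],
    [[0,0,0],0]
  ]
}}

```text
time: 36.95
tool_pos: [0.4709, -0.3602, 0.1087]
tcp_rot: [-2.219, -2.218, 0.001]
wrist_force: [-0.4, 0.8, -0.8]
width: 0.086
```

>>> {"method": "drive_tool", "body": {
  "steps": [
    [[0,0,2],0],
    [[0,0,2],0],
    [[0,0,1],0],
    [[0,0,0],0],
    [[0,0,0],0],
    [[0,0,0],0]
  ]
}}

```text
time: 37.45
tool_pos: [0.4725, -0.3615, 0.1068]
tcp_rot: [2.221, 2.221, 0.0]
wrist_force: [0.4, 0.2, -1.2]
width: 0.084
```

>>> {"method": "drive_tool", "body": {
  "steps": [
    [[0,0,2],0],
    [[0,0,1],0],
    [[0,0,0],0],
    [[0,0,0],0],
    [[0,0,0],0]
  ]
}}

```text
time: 37.87
tool_pos: [0.4723, -0.3616, 0.104]
tcp_rot: [2.221, 2.221, -0.0]
wrist_force: [-2.5, 0.6, 4.9]
width: 0.087
```

>>> {"method": "drive_tool", "body": {
  "steps": [
    [[0,0,0],0],
    [[0,0,0],0],
    [[0,0,0],0],
    [[0,0,0],0],
    [[0,0,-5],0],
    [[0,0,-20],0],
    [[0,0,-30],0],
    [[0,0,-30],0]
  ],
  "jaw": 0.4
}}

```text
time: 38.53
tool_pos: [0.4714, -0.3605, 0.1881]
tcp_rot: [-2.219, -2.219, 0.0]
wrist_force: [-0.3, 0.2, 0.4]
width: 0.404
```

```bash
python3 - <<'E'
from h import *
p=np.array([[112,88],[490,102],[465,462],[75,438]])/6+[120,200]-.4
w=onz("top",p,.1)[:,:2];print(w.round(4),np.linalg.norm(np.roll(w,-1,0)-w,axis=1).round(3))
ct=w.mean(0)
# printer centre is 20mm behind origin
y1=(w[0]+w[3]-w[1]-w[2])/2;x1=(w[0]+w[1]-w[2]-w[3])/2
ya=np.arctan2(-y1[0],y1[1]);xa=np.arctan2(x1[1],x1[0]);print(np.degrees([ya,xa]),ct)
def green(n,roi,im):
    h=cv2.cvtColor(im,cv2.COLOR_BGR2HSV);m=cv2.inRange(h,(50,100,60),(85,255,255));k=np.zeros_like(m);x0,y0,x1,y1=roi;k[y0:y1,x0:x1]=m[y0:y1,x0:x1]
    nn,l,st,c=cv2.connectedComponentsWithStats(k);i=1+np.argmax(st[1:,4]);return c[i],st[i,4]
t=cv2.imread("pics/top0.png");s=cv2.imread("pics/side0.png")
a,_=green("top",(150,230,210,290),t);b,_=green("side",(255,330,310,390),s);print(a,b,tri(b,a),onz("top",[a],.122),onz("side",[b],.122))
s=snap("side","s16");t=snap("top","t16")
cv2.imwrite("pics/v16.png",np.hstack([cv2.resize(s[80:230,240:400],None,fx=2.4,fy=2.4),cv2.resize(t[180:330,330:490],None,fx=2.4,fy=2.4)]))
E
```

```text
[[0.5744 0.4437]
 [0.5645 0.2522]
 [0.3879 0.2616]
 [0.4003 0.4554]] [0.192 0.177 0.194 0.174]
[-3.30395315 -3.4420289 ] [0.48178055 0.3532455 ]
[177.62264151 263.37735849] [278.49375 358.70625] (array([0.42462623, 0.31536408, 0.11868518]), np.float64(0.0007640158535669241)) [[0.42469948 0.31466339 0.122     ]] [[0.42370798 0.31650596 0.122     ]]
```

View pics/v16.png

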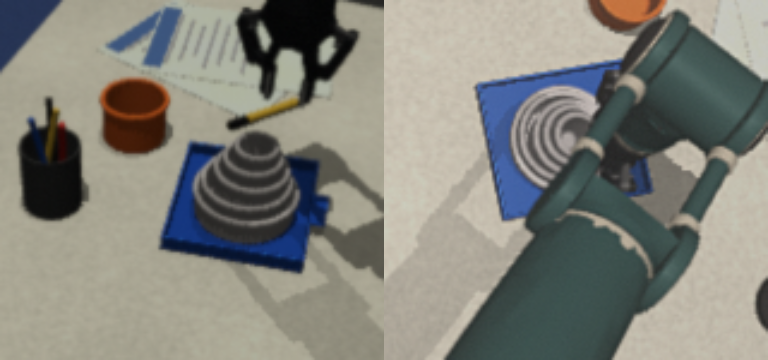

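```bash
python3 - <<'E'
from h import *
t=cv2.imread("pics/top0.png");s=cv2.imread("pics/side0.png")
def red(im,roi):
    x0,y0,x1,y1=roi;h=cv2.cvtColor(im,cv2.COLOR_BGR2HSV)[y0:y1,x0:x1];m=(((h[...,0]<4)|(h[...,0]>172))&(h[...,1]>130)).astype(np.uint8)
    n,l,st,c=cv2.connectedComponentsWithStats(m);return [(c[i]+[x0,y0],st[i,4]) for i in range(1,n)]
print(red(t,(140,255,170,275)));print(red(s,(250,380,280,418)))
top=[(147.3,265.8),(163.7,266.3)];side=[(258.9,412.5),(272,386.7)]
for a,b in zip(side,top): print(tri(a,b),onz("top",[b],.1),onz("side",[a],.1))
over(t,"top",[],144,248,24,36,16,"oa");over(s,"side",[],250,378,50,42,12,"ob")
E
```

```text
[(array([147. , 265.5]), np.int32(2)), (array([163., 266.]), np.int32(1))]
[(array([271.75, 386.75]), np.int32(4)), (array([258.92857143, 412.35714286]), np.int32(14))]
(array([0.42043387, 0.41027103, 0.0996127 ]), np.float64(0.0004973102478099099)) [[0.42015218 0.4101185  0.1       ]] [[0.42062436 0.41037947 0.1       ]]
(array([0.41802973, 0.36090472, 0.09970075]), np.float64(0.0009163136270186706)) [[0.4184605 0.3608926 0.1      ]] [[0.41752535 0.36095319 0.1       ]]
```

View pics/oa.png

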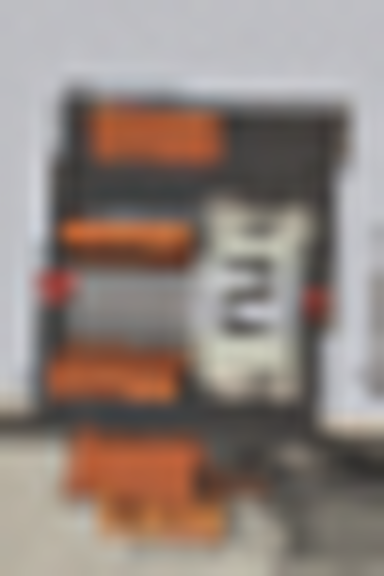

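View pics/ob.png

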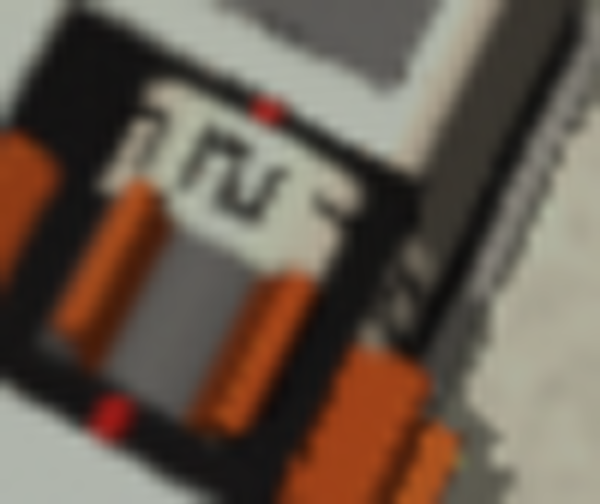

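Reading: the shown digit is a seven-segment "2" (side (268,394), top (159,266)), with 3 behind it and 1 in front. So three clicks up are needed. I'll find the ridge centre next.

```bash
python3 - <<'E'
from h import *
t=cv2.imread("pics/top0.png");s=cv2.imread("pics/side0.png")
ax=np.array([.4204,.4103]);bx=np.array([.4180,.3609]);yv=(ax-bx)/np.linalg.norm(ax-bx);xv=np.array([yv[1],-yv[0]])
print(np.degrees(np.arctan2(-yv[0],yv[1])))
f=lambda x,y:[x/16+144-.5,y/16+248-.5]
# ridge ends in top view: (left,right) pixel at each, tip z's
for nm,l,r,z in(("102",(62,238),(193,238),.119),("66",(50,375),(180,382),.116),("30",(68,480),(200,487),.098),("138",(92,135),(222,135),.105)):
    w=onz("top",[f(*l),f(*r)],z)[:,:2]
    for q in (w.mean(0),): print(nm,w.round(4).tolist(),"rel mark-mid: x",((q-bx)@xv).round(4),"y from bx",((q-bx)@yv).round(4),"width",np.linalg.norm(w[0]-w[1]).round(4))
key=np.array([.4245,.315]);print("key rel",(key-bx)@xv,(key-bx)@yv)
print(np.linalg.norm(ax-bx))
E
```

```text
-2.7814136692751745
102 [[0.4284, 0.4047], [0.4283, 0.3804]] rel mark-mid: x 0.0088 y from bx 0.0321 width 0.0243
66 [[0.4039, 0.407], [0.4025, 0.3828]] rel mark-mid: x -0.0164 y from bx 0.0333 width 0.0242
30 [[0.3861, 0.4083], [0.3847, 0.3835]] rel mark-mid: x -0.0343 y from bx 0.0334 width 0.0248
138 [[0.4486, 0.4037], [0.4484, 0.3793]] rel mark-mid: x 0.029 y from bx 0.0321 width 0.0244
key rel 0.008719675022077288 -0.045530509194488054
0.04945826523443781
```

>>> {"method": "drive_tool", "body": {
  "steps": [
    [[20,0,-2],0],
    [[35,0,-2],0],
    [[41,0,-2],0],
    [[41,0,-2],0],
    [[41,0,-2],0],
    [[41,0,0],0],
    [[41,0,0],0],
    [[41,0,0],0]
  ],
  "jaw": 0,
  "force": 40
}}

```text
time: 39.3
tool_pos: [0.4718, -0.0584, 0.1984]
tcp_rot: [2.222, 2.221, 0.001]
wrist_force: [0.9, 0.5, 0.2]
width: -0.001
```

>>> {"method": "drive_tool", "body": {
  "steps": [
    [[41,0,0],0],
    [[41,0,0],0],
    [[41,0,0],0],
    [[41,0,0],0],
    [[41,0,0],0],
    [[41,0,0],0],
    [[41,0,0],0],
    [[41,0,0],0]
  ]
}}

```text
time: 39.97
tool_pos: [0.4716, 0.2699, 0.1983]
tcp_rot: [2.221, 2.222, 0.001]
wrist_force: [0.7, -0.1, -0.0]
width: -0.003
```

>>> {"method": "drive_tool", "body": {
  "steps": [
    [[20,-20,0],0],
    [[20,-20,0],0],
    [[20,-20,0],0],
    [[20,-20,0],0],
    [[10,-10,0],0],
    [[0,0,0],0],
    [[0,0,0],0]
  ]
}}

```text
time: 40.55
tool_pos: [0.3817, 0.358, 0.1982]
tcp_rot: [2.219, 2.224, -0.0]
wrist_force: [0.2, -0.6, 0.5]
width: 0.0
```

>>> {"method": "drive_tool", "body": {
  "steps": [
    [[0,-15,0],-7.1],
    [[0,0,0],-7.1],
    [[0,0,0],-7.1],
    [[0,0,0],-7.1],
    [[0,0,0],-7.1],
    [[0,0,0],-7.1],
    [[0,0,0],-7.1],
    [[0,0,0],-7.1]
  ]
}}

```text
time: 41.22
tool_pos: [0.3683, 0.3567, 0.1982]
tcp_rot: [0.891, 3.012, -0.0]
wrist_force: [1.0, -0.2, -0.4]
width: 0.001
```

>>> {"method": "drive_tool", "body": {
  "steps": [
    [[0,0,0],-7.1],
    [[0,0,0],-7.1],
    [[0,0,0],-7.1],
    [[0,0,0],-7.1],
    [[0,0,0],-2],
    [[0,0,0],0],
    [[0,0,0],0]
  ]
}}

```text
time: 41.8
tool_pos: [0.368, 0.357, 0.1983]
tcp_rot: [0.081, 3.14, -0.0]
wrist_force: [-0.4, 0.1, -0.4]
width: -0.001
```

```bash
python3 - <<'E'
from h import *
st=bot.read_state();print(st['q'].round(2),st['tool_pos']);M=R.from_rotvec(st['tcp_rot']).as_matrix();print(M.round(3))
d=np.array([.3751,.3957,.13])-st['tool_pos'];print((M.T@d*1e3).round(1))
E
```

```text
[ 0.72 -0.02  1.98 -0.    1.18 -0.8 ] [0.36801057 0.35695247 0.19825055]
[[-0.999  0.052  0.   ]
 [ 0.052  0.999 -0.   ]
 [-0.    -0.    -1.   ]]
[-5.1 39.1 68.2]
```

>>> {"method": "drive_tool", "body": {
  "steps": [
    [[-2,18,0],0],
    [[-3,21,0],0],
    [[0,0,25],0],
    [[0,0,30],0],
    [[0,0,20],0],
    [[0,0,8],0],
    [[0,0,0],0],
    [[0,0,0],0]
  ]
}}

```text
time: 42.47
tool_pos: [0.3744, 0.3963, 0.1155]
tcp_rot: [-0.078, -3.141, 0.0]
wrist_force: [0.8, 0.2, 0.9]
width: -0.001
```

```bash
cat >> h.py <<'E'
def rel(x,y,z):
    st=bot.read_state();M=R.from_rotvec(st['tcp_rot']).as_matrix();return st['tool_pos'].round(4),(M.T@(np.array([x,y,z])-st['tool_pos'])*1e3).round(1)
E
python3 - <<'E'
from h import *
s=snap("side","s17");t=snap("top","t17");print(rel(.3751,.3957,.104))
crop(s,240,330,320,420,7,"o1");crop(t,130,220,210,300,7,"o2")
E
```

```text
(array([0.3753, 0.3973, 0.1171]), array([ 0.2, -1.6, 13.1]))
```

View pics/o1.png

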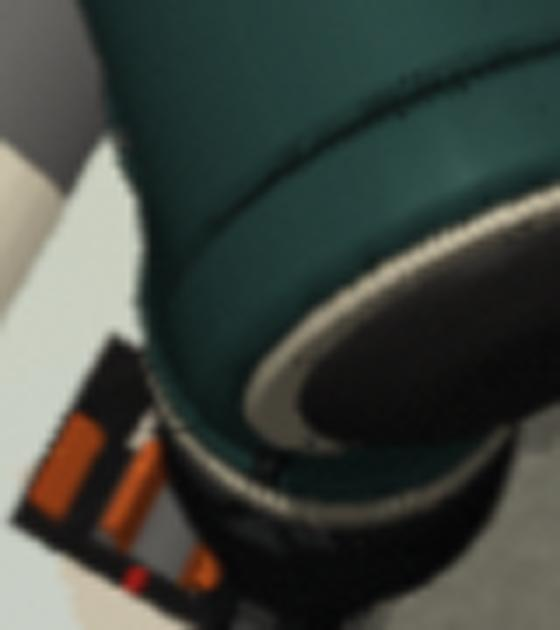

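View pics/o2.png

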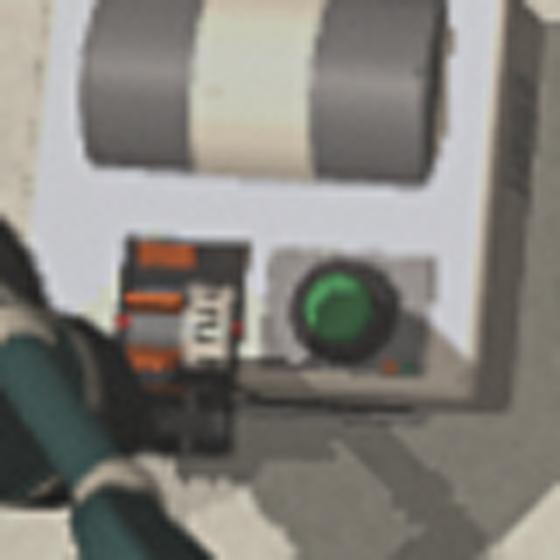

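>>> {"method": "drive_tool", "body": {
  "steps": [
    [[0,-1.5,5],0],
    [[0,0,5],0],
    [[0,0,3],0],
    [[0,0,0],0],
    [[0,0,0],0],
    [[0,0,0],0]
  ]
}}

```text
time: 43.07
tool_pos: [0.374, 0.395, 0.1023]
tcp_rot: [-0.077, -3.141, -0.0]
wrist_force: [-0.4, -0.1, 1.4]
width: -0.003
```

>>> {"method": "drive_tool", "body": {
  "steps": [
    [[0,0,3],0],
    [[0,0,3],0],
    [[0,0,3],0],
    [[0,0,3],0],
    [[0,0,0],0],
    [[0,0,0],0],
    [[0,0,0],0]
  ]
}}

```text
time: 43.65
tool_pos: [0.3705, 0.3954, 0.0895]
tcp_rot: [-0.078, -3.134, 0.0]
wrist_force: [-10.5, 2.9, 4.1]
width: 0.0
```

```bash
python3 - <<'E'
from h import *
t=snap("top","t18");st=bot.read_state();print(st['tool_pos'],st['wrist_force'])
crop(t,140,240,180,290,12,"o2")
E
```

```text
[0.37054503 0.39537045 0.08954667] [-9.89785626  3.17739674  3.23110143]
```

View pics/o2.png

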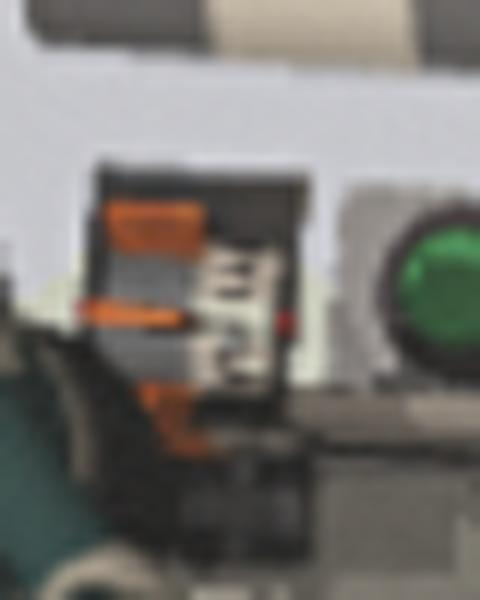

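>>> {"method": "drive_tool", "body": {
  "steps": [
    [[2,0,1],0],
    [[0,0,2],0],
    [[0,0,2],0],
    [[0,0,0],0],
    [[0,0,0],0],
    [[0,0,0],0]
  ]
}}

```text
time: 44.2
tool_pos: [0.372, 0.395, 0.0851]
tcp_rot: [0.076, 3.141, -0.0]
wrist_force: [-1.4, -0.3, -0.4]
width: 0.001
```

```bash
python3 - <<'E'
from h import *
t=snap("top","t19");st=bot.read_state();print(st['tool_pos'],st['wrist_force'])
crop(t,140,240,180,290,12,"o2")
E
```

```text
[0.37200654 0.39488988 0.08506536] [-1.19259784  0.87310998 -0.36831209]
```

View pics/o2.png

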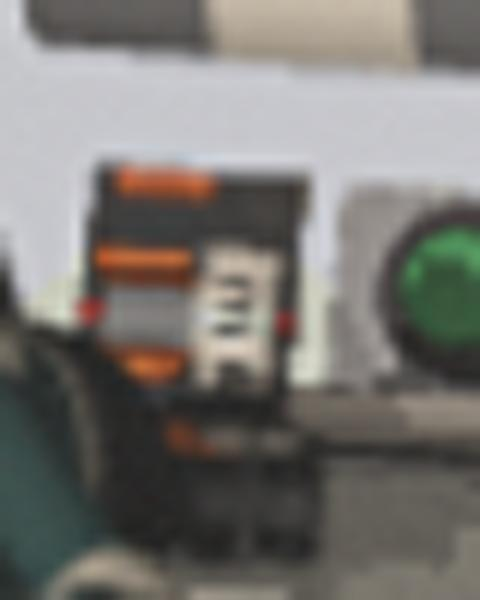

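It clicked: the ring now shows "3" at the marks and the force is back near 0. I'll back off forward, rise, re-approach slightly farther out and press again.

>>> {"method": "drive_tool", "body": {
  "steps": [
    [[10,0,0],0],
    [[10,0,0],0],
    [[5,0,0],0],
    [[0,0,-10],0],
    [[0,0,-12],0],
    [[0,0,0],0],
    [[0,0,0],0]
  ]
}}

```text
time: 44.83
tool_pos: [0.3484, 0.3975, 0.1094]
tcp_rot: [0.077, 3.138, 0.005]
wrist_force: [0.1, 0.3, -0.4]
width: 0.003
```

>>> {"method": "drive_tool", "body": {
  "steps": [
    [[-10,0,0],0],
    [[-10,0,0],0],
    [[-5,0,0],0],
    [[0,0,0],0],
    [[0,0,0],0],
    [[0,0,0],0]
  ]
}}

```text
time: 45.33
tool_pos: [0.372, 0.3947, 0.1068]
tcp_rot: [-0.078, -3.14, 0.001]
wrist_force: [-0.3, 0.8, -0.1]
width: 0.0
```

>>> {"method": "drive_tool", "body": {
  "steps": [
    [[0,0,4],0],
    [[0,0,4],0],
    [[0,0,4],0],
    [[0,0,3],0],
    [[0,0,3],0],
    [[0,0,3],0],
    [[0,0,0],0],
    [[0,0,0],0]
  ]
}}

```text
time: 46.0
tool_pos: [0.3673, 0.395, 0.0848]
tcp_rot: [-0.078, -3.132, 0.002]
wrist_force: [-13.0, 3.6, 2.8]
width: 0.0
```

```bash
python3 - <<'E'
from h import *
t=snap("top","t20");st=bot.read_state();print(st['tool_pos'],st['wrist_force'])
crop(t,140,240,180,290,12,"o2")
E
```

```text
[0.36733934 0.39498601 0.08486043] [-12.56338044   3.57830382   3.89311731]
```

View pics/o2.png

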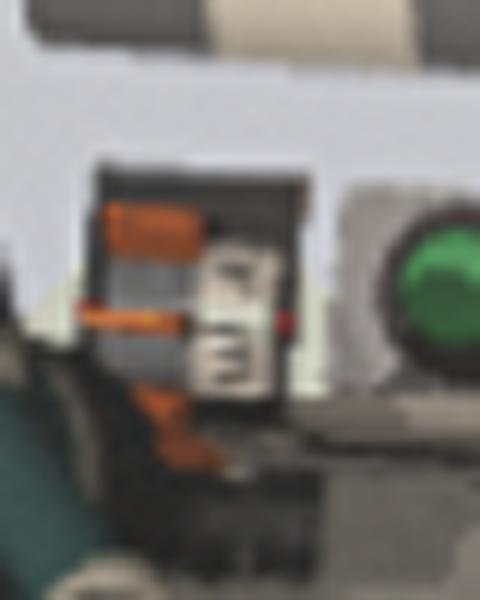

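>>> {"method": "drive_tool", "body": {
  "steps": [
    [[0,0,2],0],
    [[0,0,2],0],
    [[0,0,0],0],
    [[0,0,0],0],
    [[0,0,0],0]
  ]
}}

```text
time: 46.47
tool_pos: [0.3664, 0.3949, 0.0804]
tcp_rot: [-0.078, -3.13, 0.003]
wrist_force: [-13.7, 4.2, 1.9]
width: -0.001
```

```bash
python3 - <<'E'
from h import *
t=snap("top","t21");st=bot.read_state();print(st['tool_pos'],st['wrist_force'])
crop(t,140,240,180,290,12,"o2")
E
```

```text
[0.36639407 0.39494383 0.08040171] [-13.47061539   4.69590723   1.62050562]
```

View pics/o2.png

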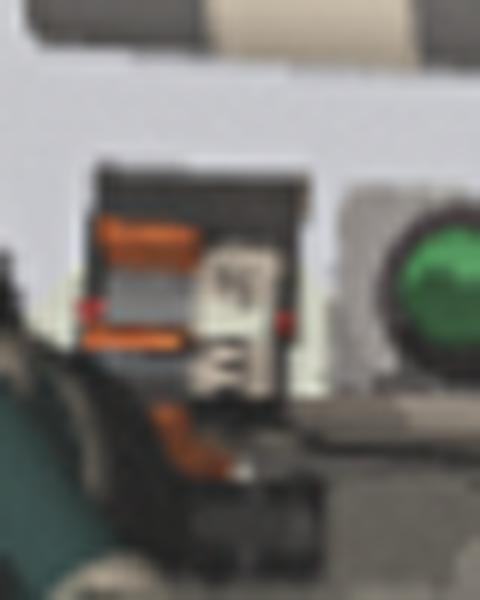

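>>> {"method": "drive_tool", "body": {
  "steps": [
    [[5,0,0],0],
    [[10,0,0],0],
    [[10,0,0],0],
    [[0,0,-10],0],
    [[0,0,-14],0],
    [[0,0,0],0],
    [[0,0,0],0]
  ]
}}

```text
time: 47.1
tool_pos: [0.3481, 0.3972, 0.1079]
tcp_rot: [0.076, 3.138, 0.004]
wrist_force: [-0.2, -0.2, -0.1]
width: -0.001
```

```bash
python3 - <<'E'
from h import *
t=snap("top","t22");s=snap("side","s22");print(rel(.3755,.3955,.107))
crop(t,140,240,180,290,10,"o2");crop(s,235,370,300,420,10,"o1")
E
```

```text
(array([0.3472, 0.3962, 0.1064]), array([-28.3,   0.7,  -0.6]))
```

View pics/o2.png

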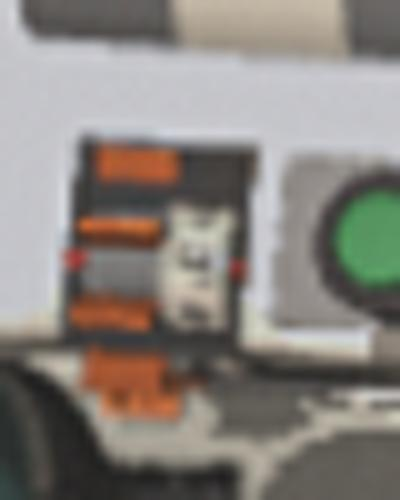

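View pics/o1.png

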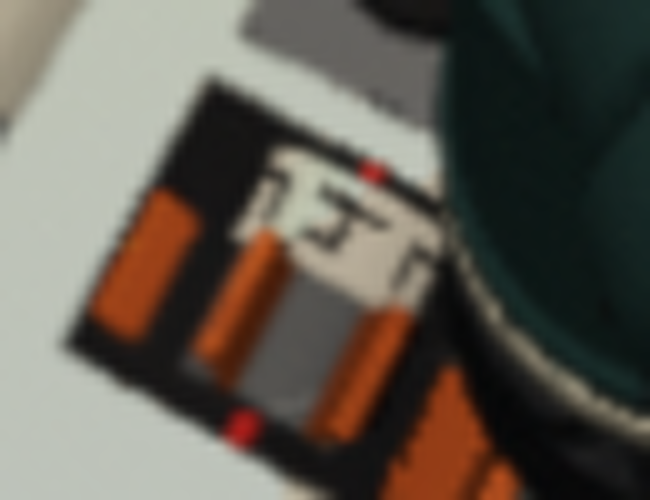

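The ring now shows "4" (the rotated 4 is at side (269,392)). One more press.

>>> {"method": "drive_tool", "body": {
  "steps": [
    [[-10,0,0],0],
    [[-10,0,0],0],
    [[-8,0,0],0],
    [[0,0,0],0],
    [[0,0,0],0],
    [[0,0,0],0]
  ]
}}

```text
time: 47.7
tool_pos: [0.3751, 0.3946, 0.1059]
tcp_rot: [-0.078, -3.14, 0.001]
wrist_force: [-0.1, 0.2, -0.0]
width: -0.0
```

>>> {"method": "drive_tool", "body": {
  "steps": [
    [[0,0,4],0],
    [[0,0,4],0],
    [[0,0,4],0],
    [[0,0,3],0],
    [[0,0,3],0],
    [[0,0,2],0],
    [[0,0,0],0],
    [[0,0,0],0]
  ]
}}

```text
time: 48.37
tool_pos: [0.3749, 0.3947, 0.0859]
tcp_rot: [-0.076, -3.14, 0.001]
wrist_force: [0.4, 0.3, -1.6]
width: 0.0
```

```bash
python3 - <<'E'
from h import *
t=snap("top","t23");st=bot.read_state();print(st['tool_pos'],st['wrist_force'])
crop(t,140,240,180,290,12,"o2")
E
```

```text
[0.37497017 0.39476147 0.08610568] [-0.99969152 -0.07934834  0.5575882 ]
```

View pics/o2.png

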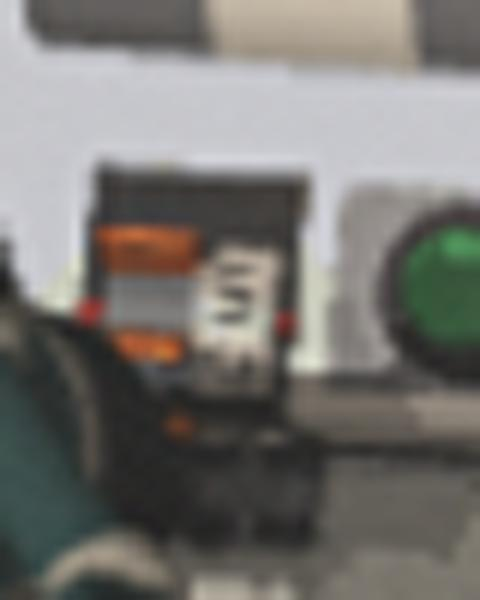

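>>> {"method": "drive_tool", "body": {
  "steps": [
    [[5,0,0],0],
    [[10,0,0],0],
    [[15,0,0],0],
    [[0,0,-20],0],
    [[0,0,-30],0],
    [[0,0,-20],0],
    [[0,0,0],0],
    [[0,0,0],0]
  ]
}}

```text
time: 49.08
tool_pos: [0.3447, 0.3973, 0.158]
tcp_rot: [0.075, 3.138, 0.004]
wrist_force: [-0.1, -0.0, -1.7]
width: 0.002
```

```bash
python3 - <<'E'
from h import *
t=snap("top","t24");s=snap("side","s24");print(rel(.4245,.3152,.16))
a=cv2.resize(t[240:290,140:180],None,fx=10,fy=10,interpolation=2);b=cv2.resize(s[370:420,255:295],None,fx=10,fy=10,interpolation=2)
cv2.imwrite("pics/o2.png",np.hstack([a,b]))
E
```

```text
(array([0.3438, 0.3959, 0.1555]), array([-84.5, -76.7,  -4.5]))
```

View pics/o2.png

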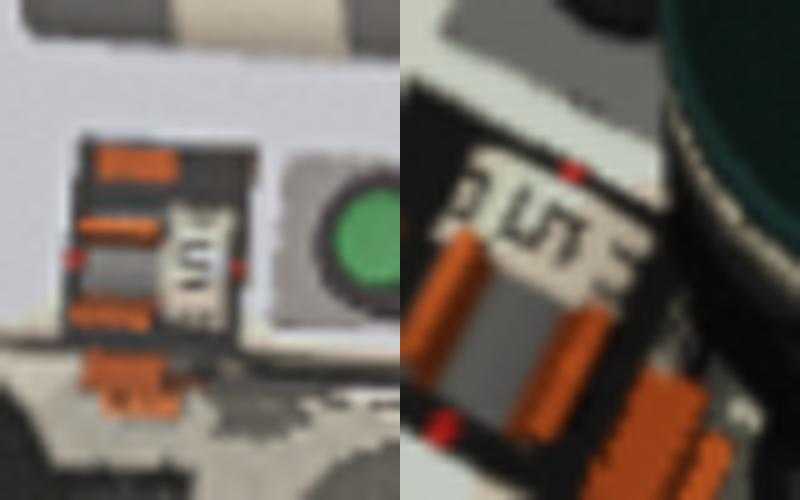

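The ring shows "5", the mirror shape of the earlier 2, sitting squarely between the red marks. Next is the green key.

>>> {"method": "drive_tool", "body": {
  "steps": [
    [[0,-25,-5],0],
    [[0,-26,0],0],
    [[0,-26,0],0],
    [[-25,0,0],0],
    [[-30,0,0],0],
    [[-29,0,0],0],
    [[0,0,0],0],
    [[0,0,0],0]
  ]
}}

```text
time: 49.85
tool_pos: [0.425, 0.3144, 0.1595]
tcp_rot: [-0.08, -3.138, 0.003]
wrist_force: [-0.1, 0.2, -0.1]
width: -0.001
```

```bash
python3 - <<'E'
from h import *
print(rel(.4245,.3152,.122))
E
```

```text
(array([0.425 , 0.3144, 0.1595]), array([ 0.4,  0.8, 37.5]))
```

>>> {"method": "drive_tool", "body": {
  "steps": [
    [[0,0,12],0],
    [[0,0,14],0],
    [[0,0,9],0],
    [[0,0,0],0],
    [[0,0,0],0],
    [[0,0,0],0]
  ]
}}

```text
time: 50.35
tool_pos: [0.4247, 0.3155, 0.1263]
tcp_rot: [-0.076, -3.14, 0.0]
wrist_force: [0.3, -0.9, -0.4]
width: -0.004
```

>>> {"method": "drive_tool", "body": {
  "steps": [
    [[0,0,2],0],
    [[0,0,2],0],
    [[0,0,2],0],
    [[0,0,0],0],
    [[0,0,0],0],
    [[0,0,0],0]
  ]
}}

```text
time: 50.85
tool_pos: [0.4256, 0.3157, 0.1208]
tcp_rot: [0.077, 3.14, 0.001]
wrist_force: [0.4, 1.2, 1.7]
width: 0.003
```

>>> {"method": "drive_tool", "body": {
  "steps": [
    [[0,0,2],0],
    [[0,0,2],0],
    [[0,0,2],0],
    [[0,0,0],0],
    [[0,0,0],0],
    [[0,0,0],0]
  ]
}}

```text
time: 51.35
tool_pos: [0.4257, 0.3158, 0.1159]
tcp_rot: [0.077, 3.14, 0.001]
wrist_force: [-3.3, -0.8, 12.0]
width: 0.0
```

>>> {"method": "drive_tool", "body": {
  "steps": [
    [[0,0,1],0],
    [[0,0,0],0],
    [[0,0,0],0],
    [[0,0,0],0]
  ]
}}

```text
time: 51.68
tool_pos: [0.4257, 0.3158, 0.1158]
tcp_rot: [0.077, 3.14, 0.001]
wrist_force: [-5.4, -3.1, 17.6]
width: 0.001
```

>>> {"method": "drive_tool", "body": {
  "steps": [
    [[0,0,-5],0],
    [[0,0,-15],0],
    [[0,0,-25],0],
    [[0,0,-30],0],
    [[10,0,-20],0],
    [[30,0,0],0],
    [[30,0,0],0],
    [[0,0,0],0]
  ]
}}

```text
time: 52.35
tool_pos: [0.351, 0.3179, 0.2074]
tcp_rot: [-0.074, -3.137, 0.002]
wrist_force: [-0.1, -0.4, -0.5]
width: -0.005
```

>>> {"method": "drive_tool", "body": {
  "steps": [
    [[0,-30,0],0],
    [[0,-40,0],0],
    [[0,-40,0],0],
    [[0,-40,0],0],
    [[0,-30,0],0],
    [[0,-20,0],0],
    [[0,0,0],0],
    [[0,0,0],0]
  ]
}}

```text
time: 53.02
tool_pos: [0.3454, 0.118, 0.2077]
tcp_rot: [-0.081, -3.14, 0.0]
wrist_force: [0.1, 0.1, 0.1]
width: -0.0
```

```bash
python3 - <<'E'
from h import *
t=snap("top","t25");s=snap("side","s25");st=bot.read_state();print(st['tool_pos'],st['time'])
print(fitA(t,(.5015,-.36)))
crop(t,140,240,200,290,10,"o2")
E
```

```text
[0.3456047  0.11928385 0.20799111] 53.1167
(array([ 0.5003, -0.359 ]), np.float64(1.0))
```

View pics/o2.png

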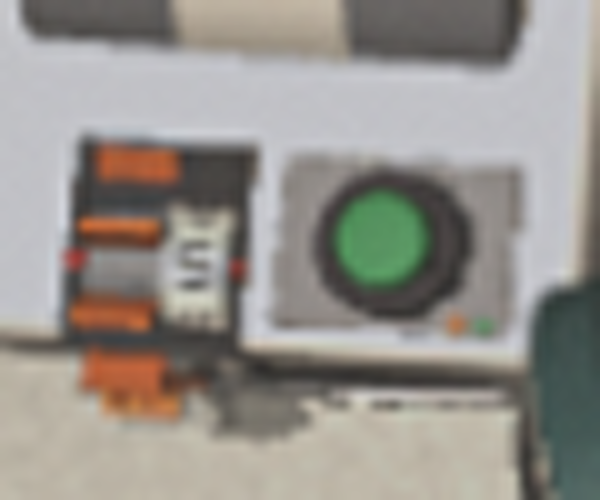

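View pics/s25.png

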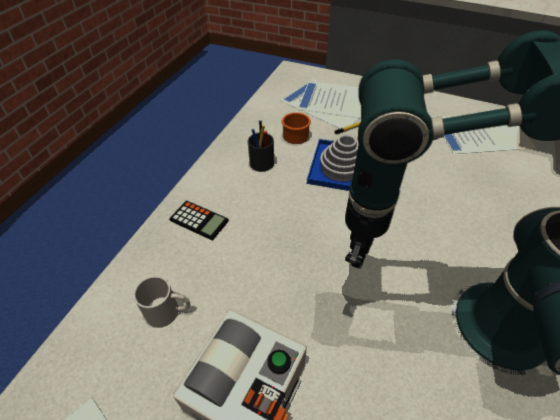

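View pics/t25.png

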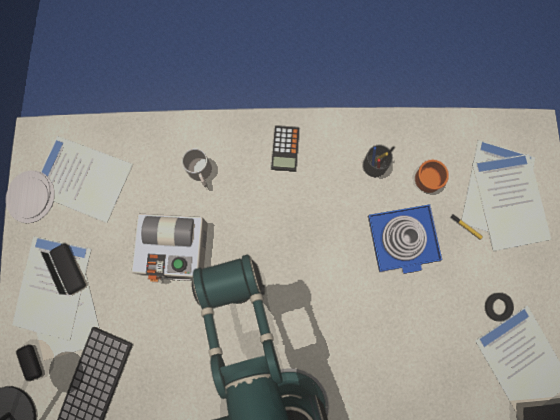

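The five cups are nested in the tray at top (405,238), the wheel shows 5, the key is back up and nothing else has moved. Handing in.

```bash
python3 - <<'E'
from h import *
print(bot.finish_job(),bot.read_state()['time'])
E
```

```text
the job is handed in; nothing more can be done
the job is handed in; nothing more can be done
```

The job is done and handed in at about 53 s of the 210 s allowed.

**Cups:** All five cups were in the set. I stood cup_a upright in the blue tray and nested b, c, d and e in it in that order. The last pictures show a concentric upright stack. Cup_a was at the same fitted position, (0.500, −0.359), after each nesting and at the end.

**Label printer:** The thumbwheel started at 2. Three presses on the front ridge took it to 5, which sits squarely between the red marks. I then pressed the green key about 6 mm to its stop, at up to 17.6 N at the wrist. The final picture shows it back up and the wheel still on 5.

**What disagreed along the way:**
- Cup_a ended up about 6 mm in +y from where the gripper position put it. I corrected for this when placing the other cups, by 1 to 2.5 mm each.
- The first two wheel presses caught the finger sideways, at 10 to 14 N. Each still moved the wheel exactly one digit, and the third press was clean.

The mug, pen pot, calculator and the orange look-alike are where they were. I saw no sign of any cup being knocked during the run.

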